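Set out the mended coffee set for its record photograph

TASK

Set out the cream-and-blue china on the grey board for its record photograph, as seen from the board's black front edge: the cup in the middle of the saucer, handle pointing right; the sugar pot left of the saucer, wearing its matching lid; the cream sherd right of it, hollow side down; and the scale bar in front of it, centred and parallel to the front edge. Stand pot and sherd level with the saucer's middle, and leave a gap of about 2 cm between the saucer's edge and each of pot, sherd and bar. Drop nothing, and leave the pink pieces and the amber bottle where they are.

Things in the scene. Friction and masses are not known exactly. Their poses are not given: they have to be found in the camera images.
- board: Fixed matt grey photography board, 240 (x) by 360 (y) mm, 3 mm thick, lying on the bench at a slant that differs each time (up to about 11 degrees). Origin: centre of its underside, on the bench. Its -x edge is the front, nearest the robot and marked by a 10 mm black strip; seen from there, right is its -y, left its +y and behind its +x.
- saucer: Fixed cream saucer with blue rim line, 116 mm across, standing near the middle of the board. Origin: centre of its underside, on the board's top (3 mm above the bench); axes parallel to the board's. The flat well, 66 mm across, lies 5 mm above the origin; the rim rises to 14 mm.
- cup: Loose straight-sided cream coffee cup with blue line at the rim and a blue handle, 60 mm outside diameter, 50 mm tall, foot 46 mm across, 0.1 kg. Origin: centre of its underside; z up. The loop handle stands out along its -y to 52 mm from the axis, at heights 9 to 47 mm; the sides along +x and -x are free for the fingers.
- pot: Loose open cream sugar pot with a broad blue band and blue rim and no handle, 62 mm outside diameter, 50 mm tall, upright wall from 14 mm up, mouth 52 mm across, 0.15 kg. Origin: centre of its underside; z up; round, so yaw does not matter.
- lid: Loose lid of the sugar pot: cream with blue line and blue knob, 63 mm across, 34 mm tall with its knob, 0.05 kg. Origin: centre of its underside, the end of a plug 47 mm across and 6 mm high that drops 6 mm into the pot's mouth (so seated, its origin is 44 mm above the pot's). The flange spans heights 6 to 10 mm, the dome reaches 14.5 mm, and the knob, 17 mm thick, stands from 15 to 33 mm and is the grip.
- scale_bar: Loose photographic scale bar with black and white checks, 16 (x) by 80 (y) by 8 (z) mm, 0.03 kg. Origin: centre of its underside; long axis y. Same from both ends.
- sherd: Loose cream sherd with a blue band across one end: a half-round trough-shaped piece of a jug's neck lying hollow side down, about 60 long (x), 49 wide (y) and 20 mm tall, with steep long sides, jagged ends, 0.045 kg. Origin: on the bench under its middle. Its long axis may point any way on the board.
- pink_lid: Loose pink lid of another pot, 78 mm across, 34 mm tall with its knob, same shape as the cream lid. Leave it alone. Origin: centre of its underside.
- pink_sherd: Loose pink sherd of another pot, about 60 by 49 by 20 mm, half-round like the cream one. Leave it alone. Origin: on the bench under its middle.
- amber_bottle: Loose small amber glass bottle with black cap, 32 mm across, 62 mm tall. Leave it alone. Origin: centre of its underside.
Not all that is in view belongs to the job. What is shaped like the pot but yellow is not meant.

How it is judged:
By the outcome, as a careful person would: the job done as asked, in the order asked, and still so for the second after the job is handed in, with the robot touching nothing.
It also fails if it takes over 141 s, if anything falls off the work surface, if the arm or the gripper's body presses on something with over 40 N, if the wrist force passes 120 N, or if a joint passes its speed limit or range.

ROBOT

A 6-joint arm with a two-finger parallel gripper is mounted at the origin on the work surface. World frame = base frame: x ahead of the robot, y to its left, z up, the work surface at z = 0. Lengths are in mm, angles in rad, forces in N, time in s.
With the tool pointing down it reaches from about 400 to 925 mm from the base axis. Payload 12.5 kg.
Tool frame: the origin (TCP) lies between the finger pads; the fingertips stand 25 mm ahead of it and the grasp point (between the pads) lies 6 mm ahead of it; z points along the fingers, y is the line along which they close (so a half turn about z gives the same grasp; the last joint's range is limited). The gripper opens to 95 mm and grips with 3 to 60 N. Pads are 20 mm wide; open, the fingers measure 119 mm over their backs; the gripper's body (75 mm by 180 mm) begins 59 mm behind the grasp point.
Start: joints at [1.084, 0.491, 1.559, -0, 1.092, -0.106], TCP at [232.273, 580.252, 239.661] pointing down, gripper open.
Joint ranges: [-3.1, 3.1], [-0.84, 2.19], [0.05, 2.79], [-1.13, 4.28], [0.06, 2.93], [-2.69, 2.69]. Speed limits (rad/s): [2.22, 2.22, 2.79, 3.14, 3.14, 3.14].

INTERFACE

Orientations are given as [roll, pitch, yaw] about the fixed x, y, z axes, in that order (R = Rz(yaw) Ry(pitch) Rx(roll)).
In Python, from cell import state, read_camera, job_done, cut_out gives the robot as it stands. The module is installed in compiled form; this text tells all that it offers.
- The arm moves only by the tool jog_arm, never from a script. Its argument "motion" is a list of rows, each a list of 2 entries, a list of its own where there are three numbers: the shift along the tool's x, y, z in mm, then the turn about the tool's z in rad. A call has 1 to 5 rows; each row is the pose to reach, as a shift and turn from the pose commanded when the call began, along the tool's axes at that moment; what a row does not reach only later rows make up. A row lasts 1/10 s, in which the tool goes at most 50 mm and 8.59 degrees, less where a joint would pass 70% of its speed; a pose out of reach is approached as far as the arm can. A call with a gripper value outside its range is refused whole. "grip" is the closure, from 0 (fully open) to 1 (shut), set as the call begins (left out, the last holds). The fingers move at their own pace and stop on an object; the grip force is fixed at half the most. Time passes only in rows, so rows that repeat a pose let the fingers close. It gives the time, the measured TCP pose, the force, the opening and the grip force at its end, in the units of the state.
- state(): the state, without advancing time (a new reading comes with each control period).
- read_camera(name): name is "scene" or "top" or "wrist"; returns a dict with "img" (400x640x3 uint8, blue, green, red), "vertical_fov" (degrees; the focal length in pixels is half the picture's height over the tangent of half this angle, whatever the lens; pixels are square), "cx", "cy" (the principal point, pixels), "extrinsics" (4x4, takes a point from camera to world coordinates). Camera axes: x right, y up, looking along -z (the intrinsics and any distortion apply to the point x, -y, -z); pixel columns grow to the right and rows downward; lengths in mm; the calibration is good to about 2 mm. A picture is of the moment at which its call begins. There is no depth.
- job_done(): hands the job in; it is judged then, once.
Trained networks look in a picture, given as the dict that the camera call returned (one of the last four; its "shot" number tells which), for a name from the list of things; names that differ only in an ending like _2 or _b are one class to them, and where a whole thing is asked for, a point or a joint stands for the part that bears it (a point fixed in the world has none). Each returns a list of dicts, best first, with "p" (0 to 1); they miss things now and then, are a little off and sometimes report something else, mostly with a low value. They report only what shows in the picture. A call takes as long as a camera call. They do not tell look-alikes from the thing itself.
- cut_out(name, picture): "region" (400x640 bool, what is visible of it) and "box" ([left, top, right, bottom] in pixels, round what is visible of it).
The state is a dict: "t": time; "joints": joint angles; "qvel": joint speeds; "tau": joint torques, N m; "eef_pos": TCP position; "tcp_rot": TCP orientation; "ft_force": force on the tool from outside, world axes, zero at the start; "moment": the same for the moment, N m; "opening": opening from 0.0 (shut) to 1.0 (fully open); "grip_force": force on a finger pad.
Only numpy, scipy, OpenCV 4.12 (cv2) and the standard library are available. Lean on these libraries where they do the work, as an engineer would, in place of code of your own. Each camera call takes 0.05 s, during which the arm holds its last target. There are 200 camera calls.

## Working session

There is one attempt and no reset: what is moved stays moved. The work goes in short steps, Python scripts to look and compute and a tool call to move; the robot and the scene stay as the last step left them, time stands still between calls to the robot, and variables do not carry over. Pictures are saved under pics/ and viewed, at most 14 in all, crops included, and the job is handed in when it is done.

Besides the shell and the picture viewer there is one more tool, called by a JSON object that holds its "method" and its "body", one argument or row to a line. jog_arm: Moves the arm, as the interface text tells. Its arguments: {"type":"object","properties":{"motion":{"type":"array"},"grip":{"type":"number"}},"required":["motion"]}

```bash
mkdir -p pics; ls; python3 - <<'E'
from cell import *
import cv2
print(state())
for n in ("scene","top","wrist"):
    p=read_camera(n); cv2.imwrite(f"pics/{n}0.png",p["img"])
    print(n,{k:v for k,v in p.items() if k!="img"})
E
```

```text
pics
{'t': 0.0, 'joints': array([ 1.08438780e+00,  4.91544384e-01,  1.55944318e+00,  8.17032665e-06,
        1.09170322e+00, -1.05628278e-01]), 'qvel': array([-0.00083157, -0.00064587, -0.00150898,  0.00131447,  0.00016061,
       -0.00034419]), 'tau': array([ 1.69870324e-03, -6.12654305e+01, -2.58183396e+01,  6.93696295e-02,
        4.81658941e-02, -1.17371228e-04]), 'eef_pos': array([232.1708652 , 580.04613521, 239.07332125]), 'tcp_rot': array([-3.14050140e+00, -1.22984783e-04,  2.76080857e+00]), 'ft_force': array([-0.339241  ,  0.53702675, -0.55317998]), 'moment': array([ 0.00603425, -0.03700216,  0.01013456]), 'grip_force': 0.0, 'opening': 1.0035038331920276}
scene {'vertical_fov': 42.88813755521396, 'cx': 315.50979106716886, 'cy': 196.86844067336781, 'extrinsics': array([[ 7.52608941e-01, -4.28888005e-01,  4.99634727e-01,
         1.18522942e+03],
       [ 6.58237691e-01,  5.10091157e-01, -5.53651653e-01,
        -7.71838764e+02],
       [-1.74047032e-02,  7.45561594e-01,  6.66209416e-01,
         8.92192843e+02],
       [ 0.00000000e+00,  0.00000000e+00,  0.00000000e+00,
      
[... 250 characters left out ...]
70218490e-02,  1.13499530e-02,
        -5.17118619e+01],
       [ 9.00512559e-03,  8.53679911e-02,  9.96308794e-01,
         1.46822940e+03],
       [ 0.00000000e+00,  0.00000000e+00,  0.00000000e+00,
         1.00000000e+00]]), 'shot': 2}
wrist {'vertical_fov': 60.797013833312725, 'cx': 315.9756230036807, 'cy': 200.82056099957808, 'extrinsics': array([[ 3.70228950e-01, -8.89461455e-01, -2.67934403e-01,
         1.56560184e+02],
       [ 9.28939384e-01,  3.54039402e-01,  1.08294608e-01,
         6.11455251e+02],
       [-1.46454420e-03, -2.88988618e-01,  9.57331413e-01,
         3.84666379e+02],
       [ 0.00000000e+00,  0.00000000e+00,  0.00000000e+00,
         1.00000000e+00]]), 'shot': 3}
```

View pics/top0.png

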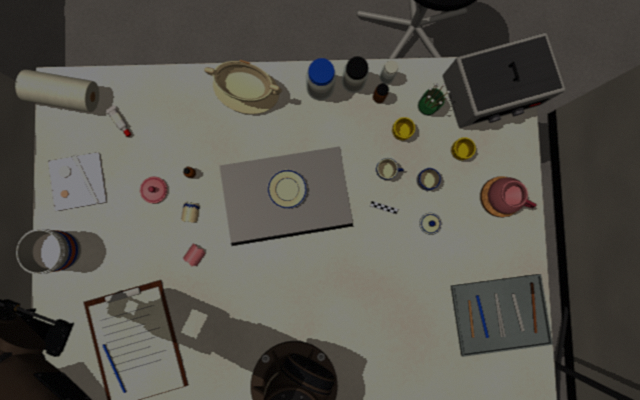

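View pics/scene0.png

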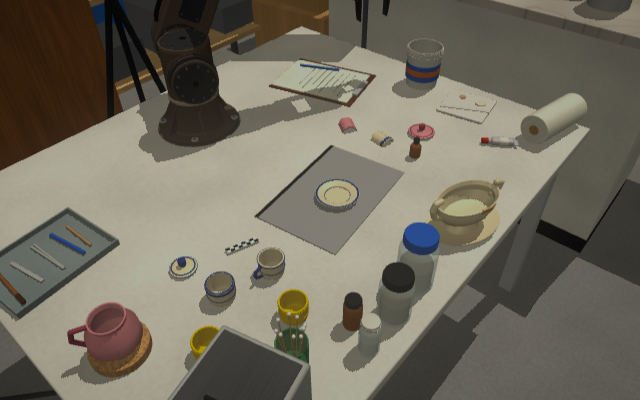

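The top view shows the saucer at (288,189), the cup at (388,170) and the pot at (430,179). The lid is at (430,223), the bar at (384,208) and the cream sherd at (190,212). Pink and amber pieces sit beside the sherd. Next I'll localise them.

```bash
cat > h.py <<'E'
import numpy as np, cv2
from cell import state, read_camera, job_done, cut_out
def ray(p,uv):
    f=200/np.tan(np.radians(p["vertical_fov"])/2); E=p["extrinsics"]
    d=np.array([(uv[0]-p["cx"])/f,-(uv[1]-p["cy"])/f,-1.]); return E[:3,3],E[:3,:3]@d
def at(p,uv,z):
    o,d=ray(p,uv); return o+d*(z-o[2])/d[2]
def proj(p,X):
    f=200/np.tan(np.radians(p["vertical_fov"])/2); E=p["extrinsics"]
    c=E[:3,:3].T@(np.asarray(X,float)-E[:3,3]); return np.array([p["cx"]+f*c[0]/-c[2],p["cy"]-f*c[1]/-c[2]])
def tri(a,b):  # [(p,uv),(p,uv)]
    o1,d1=ray(*a);o2,d2=ray(*b)
    s=np.linalg.lstsq(np.c_[d1,-d2],o2-o1,rcond=None)[0]
    x,y=o1+s[0]*d1,o2+s[1]*d2
    return (x+y)/2,np.linalg.norm(x-y)
def cen(r):
    v,u=np.nonzero(r["region"]); return np.array([u.mean(),v.mean()])
def poly(p,region,z):
    c=max(cv2.findContours(region.astype(np.uint8),0,cv2.CHAIN_APPROX_NONE)[0],key=cv2.contourArea)[:,0]
    return np.array([at(p,q,z)[:2] for q in c],np.float32)
def go(x,y,z,yaw):  # shift in tool axes for the current pose
    s=state(); yw=s["tcp_rot"][2]; d=np.array([x,y,z])-s["eef_pos"]
    t=(yw-yaw+np.pi/2)%np.pi-np.pi/2
    return np.round([d[0]*np.cos(yw)+d[1]*np.sin(yw), d[0]*np.sin(yw)-d[1]*np.cos(yw), -d[2], t],3), "j6",s["joints"][5]
E
python3 - <<'E'
from h import *
T=read_camera("top");S=read_camera("scene")
for n in "board saucer cup pot lid scale_bar sherd pink_lid pink_sherd amber_bottle".split():
    a=cut_out(n,T);b=cut_out(n,S)
    for r in a[:3]: print(n,"T",round(r["p"],2),np.round(cen(r)),r["region"].sum(),np.round(at(T,cen(r),10)))
    for r in b[:3]: print(n,"  S",round(r["p"],2),np.round(cen(r)),r["region"].sum())
    if a and b:
        x,e=tri((T,cen(a[0])),(S,cen(b[0]))); print("   tri",np.round(x),round(e,1))
    if a and n in("board","scale_bar","sherd"):
        print("   rect",cv2.minAreaRect(poly(T,a[0]["region"],{"board":3,"scale_bar":8,"sherd":8}[n])))
E
```

```text
board T 0.97 [285. 196.] 8810 [537.  11.  10.]
board   S 0.65 [330. 198.] 7407
board   S 0.23 [242. 245.] 253
   tri [537.   9. -20.] 8.5
   rect ((541.5562744140625, 9.916580200195312), (242.26780700683594, 362.36309814453125), 7.763573169708252)
saucer T 0.86 [287. 188.] 1284 [560.   4.  10.]
saucer   S 0.74 [337. 193.] 1012
saucer   S 0.67 [183. 266.] 492
   tri [560.   4.  16.] 0.3
cup T 0.59 [387. 169.] 415 [ 611. -291.   10.]
cup   S 0.81 [270. 263.] 804
   tri [ 608. -287.   31.] 0.1
pot T 0.76 [463. 148.] 419 [ 665. -518.   10.]
pot T 0.68 [402. 128.] 420 [ 731. -342.   10.]
pot   S 0.91 [220. 288.] 880
pot   S 0.67 [202. 339.] 518
   tri [ 649. -464.  147.] 25.4
lid T 0.72 [430. 223.] 349 [ 448. -410.   10.]
lid   S 0.57 [183. 266.] 488
   tri [ 448. -410.    9.] 0.9
scale_bar T 0.72 [385. 207.] 121 [ 497. -281.   10.]
scale_bar   S 0.59 [240. 245.] 216
scale_bar   S 0.54 [330. 198.] 7510
   tri [ 498. -281.    6.] 1.8
   rect ((499.0204772949219, -278.2035827636719), (72.93849182128906, 17.67728614807129), 69.92091369628906)
sherd T 0.62 [190. 212.] 301 [498. 288.  10.]
sherd   S 0.69 [381. 138.] 195
   tri [498. 289.   7.] 0.7
   rect ((498.2728576660156, 289.291259765625), (47.48717498779297, 56.0673828125), 83.8134536743164)
pink_lid T 0.93 [153. 189.] 570 [568. 395.  10.]
pink_lid T 0.33 [430. 223.] 380 [ 447. -410.   10.]
pink_lid   S 0.54 [421. 131.] 323
   tri [568. 395.   8.] 0.9
pink_sherd T 0.62 [194. 256.] 299 [373. 278.  10.]
pink_sherd   S 0.66 [347. 124.] 166
   tri [373. 279.  10.] 1.7
amber_bottle T 0.42 [189. 172.] 129 [617. 289.  10.]
amber_bottle   S 0.53 [415. 148.] 184
   tri [615. 286.  25.] 1.2
```

{"method": "jog_arm", "body": {
  "motion": [
    [[0,0,0],0.75],
    [[0,0,0],0.75],
    [[0,0,0],0.75],
    [[0,0,0],0.75],
    [[0,0,0],0.75]
  ],
  "grip": 0
}}

```text
t: 1.75
eef_pos: [232.3, 580.2, 239.7]
tcp_rot: [3.142, -0.0, 2.005]
ft_force: [0.1, 0.1, 0.4]
opening: 1.001
grip_force: 0.0
```

{"method": "jog_arm", "body": {
  "motion": [
    [[0,0,0],0.44],
    [[0,0,0],0.44],
    [[0,0,0],0.44],
    [[0,0,0],0.44]
  ]
}}

```text
t: 2.15
eef_pos: [232.3, 580.2, 239.7]
tcp_rot: [3.142, -0.0, 1.569]
ft_force: [0.3, 0.4, 0.4]
opening: 1.003
grip_force: 0.0
```

{"method": "jog_arm", "body": {
  "motion": [
    [[0,50,0],0],
    [[0,100,0],0],
    [[0,150,0],0],
    [[0,200,0],0],
    [[0,250,0],0]
  ]
}}

```text
t: 2.65
eef_pos: [484.3, 579.9, 239.7]
tcp_rot: [3.141, -0.0, 1.576]
ft_force: [-0.0, 0.9, 0.3]
opening: 1.002
grip_force: 0.0
```

{"method": "jog_arm", "body": {
  "motion": [
    [[-45,4,0],0],
    [[-90,8,0],0],
    [[-135,12,0],0],
    [[-180,16,0],0],
    [[-225,20,0],0]
  ]
}}

```text
t: 3.15
eef_pos: [502.2, 353.5, 239.7]
tcp_rot: [3.141, -0.0, 1.576]
ft_force: [0.8, -0.2, 0.7]
opening: 0.998
grip_force: 0.0
```

{"method": "jog_arm", "body": {
  "motion": [
    [[-45,4,0],0],
    [[-90,8,0],0],
    [[-135,12,0],0],
    [[-180,16,0],0],
    [[-225,20,0],0]
  ]
}}

```text
t: 3.65
eef_pos: [522.2, 128.5, 239.8]
tcp_rot: [3.141, -0.0, 1.576]
ft_force: [0.3, -0.2, 0.2]
opening: 1.002
grip_force: 0.0
```

{"method": "jog_arm", "body": {
  "motion": [
    [[-45,4,0],0],
    [[-90,8,0],0],
    [[-135,12,0],0],
    [[-180,16,0],0],
    [[-225,20,0],0]
  ]
}}

```text
t: 4.15
eef_pos: [542.2, -96.7, 239.8]
tcp_rot: [3.141, 0.0, 1.576]
ft_force: [0.7, 0.4, 0.3]
opening: 1.0
grip_force: 0.0
```

{"method": "jog_arm", "body": {
  "motion": [
    [[-45,4,0],0],
    [[-90,8,0],0],
    [[-135,12,0],0],
    [[-180,16,0],0],
    [[-225,20,0],0]
  ]
}}

```text
t: 4.65
eef_pos: [562.2, -321.7, 239.7]
tcp_rot: [3.141, 0.0, 1.576]
ft_force: [-0.1, 1.3, -0.1]
opening: 0.999
grip_force: 0.0
```

```bash
python3 - <<'E'
from h import *
W=read_camera("wrist"); cv2.imwrite("pics/w1.png",W["img"])
hz={"cup":50,"pot":50,"lid":8,"scale_bar":8}
for n in hz:
    for r in cut_out(n,W)[:3]:
        P=poly(W,r["region"],hz[n]); (c,R)=cv2.minEnclosingCircle(P)
        print(n,round(r["p"],2),np.round(cen(r)),r["box"],"circ",np.round(c),round(R,1),"rect",cv2.minAreaRect(P))
E
```

```text
cup 0.59 [361. 145.] [331.5, 112.7, 390.5, 190.2] circ [ 605. -291.] 38.2 rect ((608.3145141601562, -284.44525146484375), (60.46098327636719, 67.98304748535156), 32.993892669677734)
pot 0.92 [398. 342.] [369.1, 297.2, 424.9, 360.6] circ [ 659. -507.] 32.5 rect ((659.7076416015625, -518.23193359375), (63.8040771484375, 40.98477554321289), 0.36956506967544556)
pot 0.85 [469. 194.] [431.3, 163.3, 506.2, 229.2] circ [ 718. -334.] 38.2 rect ((719.7105102539062, -331.5724792480469), (62.907169342041016, 75.4468994140625), 42.46186828613281)
pot 0.76 [327. 250.] [297.8, 220.0, 358.5, 281.1] circ [ 574. -397.] 37.2 rect ((574.5128784179688, -396.5425109863281), (63.97508239746094, 72.82450103759766), 0.3664487302303314)
lid 0.69 [221. 239.] [195.6, 217.3, 249.2, 267.5] circ [ 447. -408.] 33.1 rect ((449.1701354980469, -404.147705078125), (55.342613220214844, 64.33647155761719), 68.42030334472656)
scale_bar 0.62 [258. 130.] [242.7, 94.0, 272.6, 169.7] circ [ 499. -275.] 40.4 rect ((498.5816345214844, -274.4530029296875), (80.49603271484375, 17.030609130859375), 70.9680404663086)
scale_bar 0.24 [291.  14.] [193.8, 2.5, 438.1, 44.4] circ [ 562. -151.] 119.6 rect ((562.2500610351562, -165.16481018066406), (239.22872924804688, 35.883670806884766), 0.3533981740474701)
```

View pics/w1.png

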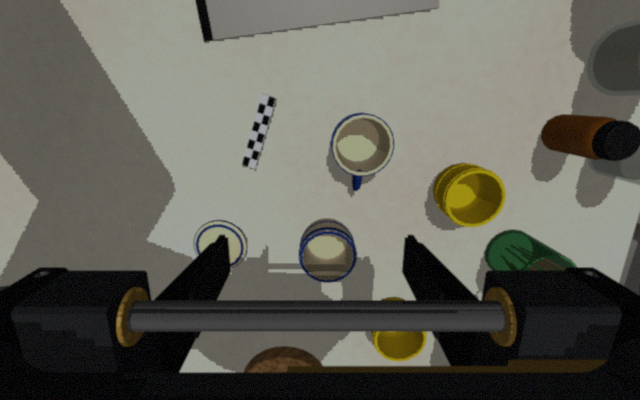

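The wrist view shows the cup rim centred near (362,144) with its handle end at (357,190). The pot is at (327,255), the lid at (221,243) and the bar at (258,131).

```bash
python3 - <<'E'
from h import *
W=read_camera("wrist"); T=read_camera("top")
c=at(W,(362.5,144),50); h=at(W,(357,188),45)
print("cup",c,h,np.arctan2(*(h-c)[1::-1])+np.pi/2)
r=cut_out("cup",T)
print([ (x["box"],np.round(at(T,((x["box"][0]+x["box"][2])/2,(x["box"][1]+x["box"][3])/2),50))) for x in r[:2]])
q=cut_out("cup",W)[0];print(tri((W,(362.5,144)),(T,(387.5,169.5))))
print("pot",at(W,(327,253),50),"lid",at(W,(221,243),8))
print(go(c[0],c[1],190,np.pi/2), state()["tcp_rot"])
E
```

```text
cup [ 607.65853369 -279.65005184   50.        ] [ 604.61888899 -325.3644502    45.        ] -0.06639433147049356
[([376.4, 158.4, 396.6, 176.6], array([ 609., -284.,   50.]))]
(array([ 581.94312003, -257.89319389,  220.84120928]), np.float64(5.197539293130168))
pot [ 574.50973501 -396.407829     50.        ] lid [ 448.66103378 -403.83270068    8.        ]
(array([3.8841e+01, 4.5267e+01, 4.9935e+01, 2.0000e-03]), 'j6', np.float64(-0.6198193751072633)) [ 3.14131996e+00 -8.42534482e-06  1.57299894e+00]
```

{"method": "jog_arm", "body": {
  "motion": [
    [[20,22,30],0.07],
    [[40,45,60],0.07],
    [[40,45,80],0.07],
    [[40,45,80],0.07]
  ]
}}

```text
t: 5.5
eef_pos: [606.8, -277.8, 157.0]
tcp_rot: [-3.137, -0.002, 1.504]
ft_force: [-0.0, 0.1, 0.4]
opening: 1.001
grip_force: 0.0
```

```bash
python3 - <<'E'
from h import *
W=read_camera("wrist"); cv2.imwrite("pics/w2.png",W["img"])
for n in("cup","pot"):
  for r in cut_out(n,W)[:2]: print(n,r["p"],r["box"])
print(proj(W,(607.7,-280,50)),proj(W,(607.7,-280,0)),state()["eef_pos"],state()["tcp_rot"])
E
```

```text
cup 0.84 [278.9, 170.2, 356.0, 263.7]
pot 0.75 [254.6, 292.5, 327.8, 374.3]
pot 0.75 [84.4, 2.0, 401.7, 102.2]
[317.31439356 211.63146547] [317.3613201  194.37990107] [ 607.55817635 -279.87105508  161.01170694] [3.14016024e+00 6.83676197e-04 1.50127959e+00]
```

View pics/w2.png

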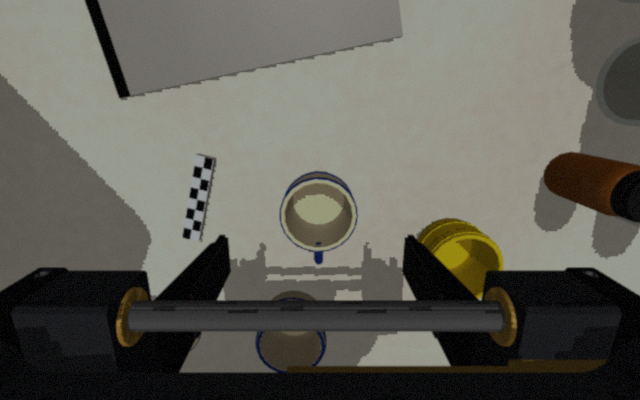

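The cup rim is centred at (318,213), as predicted, with the handle straight down at (319,255). I'll descend and grip.

{"method": "jog_arm", "body": {
  "motion": [
    [[0,0,40],0],
    [[0,0,80],0],
    [[0,0,110],0],
    [[0,0,118],0],
    [[0,0,118],0]
  ]
}}

```text
t: 6.15
eef_pos: [607.3, -280.2, 42.1]
tcp_rot: [3.142, -0.0, 1.5]
ft_force: [-0.2, 0.2, 1.1]
opening: 1.002
grip_force: 0.0
```

{"method": "jog_arm", "body": {
  "motion": [
    [[0,0,0],0],
    [[0,0,0],0],
    [[0,0,0],0],
    [[0,0,0],0],
    [[0,0,0],0]
  ],
  "grip": 1
}}

```text
t: 6.65
eef_pos: [607.4, -279.8, 42.1]
tcp_rot: [3.141, 0.0, 1.501]
ft_force: [-0.6, 0.6, 0.6]
opening: 0.638
grip_force: 0.0
```

{"method": "jog_arm", "body": {
  "motion": [
    [[0,0,0],0],
    [[0,0,0],0],
    [[0,0,0],0],
    [[0,0,0],0],
    [[0,0,0],0]
  ]
}}

```text
t: 7.15
eef_pos: [607.5, -279.8, 42.0]
tcp_rot: [3.141, 0.0, 1.501]
ft_force: [-1.4, 0.1, 5.3]
opening: 0.611
grip_force: 30.0
```

{"method": "jog_arm", "body": {
  "motion": [
    [[0,0,-20],0],
    [[0,0,-50],0],
    [[0,0,-80],0],
    [[0,0,-80],0]
  ]
}}

```text
t: 7.55
eef_pos: [608.5, -280.4, 125.2]
tcp_rot: [3.137, 0.002, 1.501]
ft_force: [0.8, -0.2, -0.4]
opening: 0.608
grip_force: 30.0
```

{"method": "jog_arm", "body": {
  "motion": [
    [[40,-12,-10],0],
    [[80,-24,-20],0],
    [[120,-37,-30],0],
    [[160,-50,-30],0],
    [[196,-61,-30],0]
  ]
}}

```text
t: 8.05
eef_pos: [559.1, -78.2, 150.9]
tcp_rot: [-3.141, -0.0, 1.501]
ft_force: [1.1, -0.5, -1.2]
opening: 0.609
grip_force: 30.0
```

{"method": "jog_arm", "body": {
  "motion": [
    [[0,0,0],-0.1],
    [[0,0,0],-0.205],
    [[0,0,0],-0.205],
    [[0,0,0],-0.205]
  ]
}}

```text
t: 8.45
eef_pos: [559.9, -80.0, 151.0]
tcp_rot: [-3.141, -0.0, 1.703]
ft_force: [0.9, -0.7, 0.2]
opening: 0.612
grip_force: 30.0
```

```bash
python3 - <<'E'
from h import *
W=read_camera("wrist"); cv2.imwrite("pics/w3.png",W["img"])
T=read_camera("top"); S=read_camera("scene")
print(state()["eef_pos"],state()["tcp_rot"])
for p,m in((W,"W"),(T,"T"),(S,"S")):
  for r in cut_out("saucer",p)[:1]:
    P=poly(p,r["region"],17); c,R=cv2.minEnclosingCircle(P); print(m,r["p"],r["box"],c,R,cv2.fitEllipse(P)[0],cv2.minAreaRect(P))
  for r in cut_out("board",p)[:1]:
    print("board",r["p"],cv2.minAreaRect(poly(p,r["region"],3)))
  for r in cut_out("cup",p)[:1]: print("cup",r["box"])
E
```

```text
[560.02697628 -80.19436604 151.27063512] [-3.14115363e+00 -2.88815214e-04  1.70351976e+00]
W 0.93 [256.4, 12.4, 401.4, 165.9] (559.5873413085938, 6.486023902893066) 57.924190521240234 (559.51953125, 6.559525966644287) ((559.7927856445312, 6.385505676269531), (114.36631774902344, 114.294921875), 79.41899871826172)
board 0.89 ((548.8057861328125, -47.713043212890625), (241.47305297851562, 241.38035583496094), 7.621898651123047)
cup [250.9, 205.6, 377.6, 361.7]
T 0.94 [266.0, 172.5, 287.3, 205.7] (564.600341796875, 23.664640426635742) 51.796630859375 (566.7122802734375, 36.7718620300293) ((568.6337890625, 38.91884231567383), (42.09148406982422, 103.47000122070312), 75.18934631347656)
board 0.77 ((530.950439453125, 86.27793884277344), (244.06228637695312, 203.24685668945312), 6.461417198181152)
S 0.74 [317.4, 176.9, 360.5, 209.4] (559.2088012695312, 4.7799248695373535) 57.39823913574219 (560.4910888671875, 4.505518436431885) ((561.6614990234375, 4.867809295654297), (106.15650939941406, 112.34481811523438), 2.019991159439087)
board 0.8 ((541.4420166015625, 8.533493041992188), (241.52981567382812, 362.1569519042969), 7.605327606201172)
cup [298.9, 158.2, 324.0, 189.2]
```

View pics/w3.png

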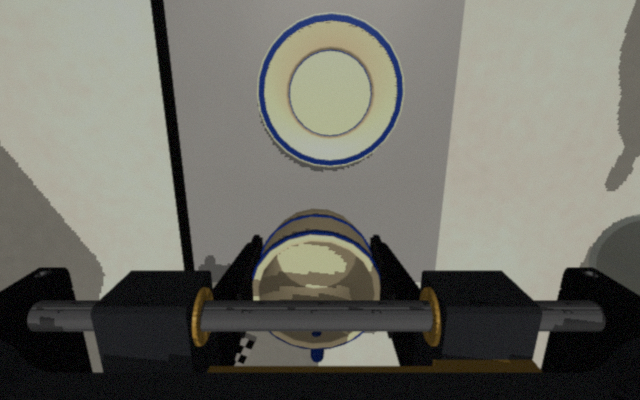

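The saucer is in full view with its rim centred at (330,90). The held cup's rim is near (316,291) with its handle at (317,352). Next I'll check that the cup is centred in the grip.

```bash
python3 - <<'E'
from h import *
W=read_camera("wrist"); s=state()["eef_pos"]
for z in (159,):
  t=np.linspace(0,2*np.pi,73); e=np.array([proj(W,(s[0]+30*np.cos(a),s[1]+30*np.sin(a),z)) for a in t])
  print(e.min(0),e.max(0))
for a in (0,-1,): pass
print(at(W,(330,92.5),8), go(559.7,5.8,150,1.704))
E
```

```text
[249.0328211  224.96891905] [380.17167286 341.07723712]
[560.12110526   7.55362642   8.        ] (array([8.5044e+01, 1.1123e+01, 1.6330e+00, 2.0000e-03]), 'j6', np.float64(-0.3935659916267267))
```

```bash
python3 -c "
import cv2;i=cv2.imread('pics/w3.png')[200:370,220:410];cv2.imwrite('pics/w3c.png',cv2.resize(i,None,fx=3,fy=3))"
```

```text
(no output)
```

View pics/w3c.png

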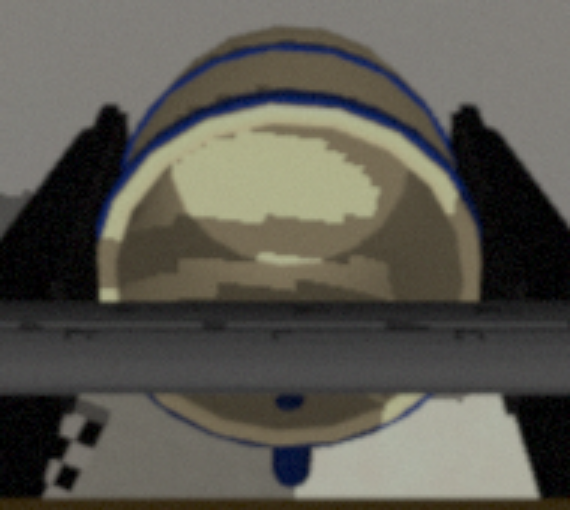

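{"method": "jog_arm", "body": {
  "motion": [
    [[40,5,0],0],
    [[75,9,0],0],
    [[88,11,0],0],
    [[88,11,0],0]
  ]
}}

```text
t: 9.5
eef_pos: [559.2, 10.0, 151.7]
tcp_rot: [3.141, -0.0, 1.708]
ft_force: [0.4, 0.4, -0.3]
opening: 0.611
grip_force: 30.0
```

{"method": "jog_arm", "body": {
  "motion": [
    [[0,0,35],0],
    [[0,0,65],0],
    [[0,0,85],0],
    [[0,0,95],0],
    [[0,0,95],0]
  ]
}}

```text
t: 10.0
eef_pos: [558.9, 7.9, 55.7]
tcp_rot: [-3.14, -0.0, 1.705]
ft_force: [0.1, 0.5, -1.4]
opening: 0.609
grip_force: 30.0
```

```bash
python3 - <<'E'
from h import *
W=read_camera("wrist"); S=read_camera("scene");T=read_camera("top"); s=state(); print(s["eef_pos"],s["tcp_rot"],s["ft_force"])
a=W["img"][0:380,140:500]; b=cv2.resize(S["img"][140:230,280:400],None,fx=3,fy=3); c=cv2.resize(T["img"][155:225,240:340],None,fx=3.6,fy=3.6)
o=np.zeros((560,730,3),np.uint8); o[:380,:360]=a; o[:270,370:730]=b; o[280:532,370:730]=c; cv2.imwrite("pics/w4.png",o)
E
```

```text
[559.74742413   8.31260188  57.59510941] [3.14010884e+00 3.23104578e-04 1.70555363e+00] [ 0.14116231  0.14719885 -1.15233968]
```

View pics/w4.png

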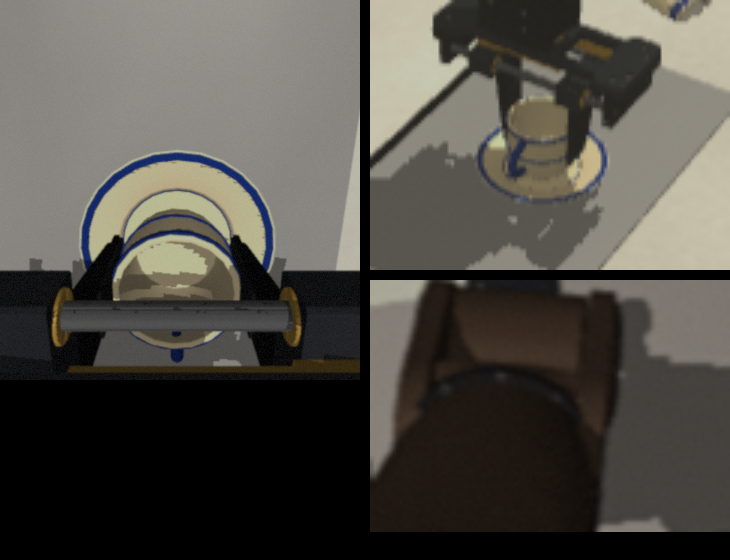

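```bash
python3 - <<'E'
from h import *
from scipy.optimize import brentq
W=read_camera("wrist"); s=state(); print(s["eef_pos"],s["tcp_rot"][2])
u=np.array([np.cos(1.704),np.sin(1.704),0])
def c(row,z,r): # centre along tool x from TCP axis for a far rim point
    return brentq(lambda d: proj(W,np.r_[559.6,8.3,z]+u*(d+r))[1]-row,-60,60)
zc=s["eef_pos"][2]-42
print("saucer",c(152,17,58),"cup far",c(231,zc+50,30),"cup near",c(348,zc+50,-30))
print(W["extrinsics"][:3,3])
E
```

```text
[559.75038348   8.45368698  57.70388702] 1.70562037119022
saucer -3.7247041728596693 cup far -2.501881385634379 cup near -3.3629019428693203
[548.97506171  90.3861071  203.10083366]
```

{"method": "jog_arm", "body": {
  "motion": [
    [[-1,0,4],0],
    [[-1,0,7],0],
    [[-1,0,7],0],
    [[-1,0,7],0]
  ]
}}

```text
t: 10.6
eef_pos: [559.6, 7.7, 49.9]
tcp_rot: [3.141, 0.0, 1.706]
ft_force: [0.4, -0.5, 2.1]
opening: 0.612
grip_force: 30.0
```

{"method": "jog_arm", "body": {
  "motion": [
    [[0,0,0],0],
    [[0,0,0],0],
    [[0,0,0],0],
    [[0,0,0],0],
    [[0,0,0],0]
  ],
  "grip": 0.2
}}

```text
t: 11.1
eef_pos: [559.3, 7.8, 49.6]
tcp_rot: [-3.142, -0.0, 1.706]
ft_force: [-0.2, 0.0, 0.2]
opening: 0.8
grip_force: 0.0
```

{"method": "jog_arm", "body": {
  "motion": [
    [[0,0,-20],0],
    [[0,0,-60],0],
    [[0,0,-110],0],
    [[0,0,-120],0],
    [[0,0,-120],0]
  ]
}}

```text
t: 11.6
eef_pos: [559.9, 7.7, 171.3]
tcp_rot: [3.138, 0.001, 1.706]
ft_force: [-0.4, -1.1, -1.6]
opening: 0.798
grip_force: 0.0
```

```bash
python3 - <<'E'
from h import *
s=state(); print(s["eef_pos"],s["tcp_rot"],s["opening"])
print(go(574.5,-396,170,np.pi/2))
E
```

```text
[559.87465826   7.73005993 171.29635262] [3.13802732e+00 7.58961940e-04 1.70588359e+00] 0.797552459253293
(array([-4.02022e+02, -3.98810e+01,  1.29600e+00,  1.35000e-01]), 'j6', np.float64(-0.23938995094355442))
```

{"method": "jog_arm", "body": {
  "motion": [
    [[-45,-5,0],0],
    [[-90,-10,0],0],
    [[-135,-15,0],0],
    [[-180,-20,0],0],
    [[-225,-25,0],0]
  ],
  "grip": 0
}}

```text
t: 12.1
eef_pos: [564.0, -220.2, 167.4]
tcp_rot: [-3.139, -0.002, 1.706]
ft_force: [0.9, -0.5, -0.4]
opening: 0.999
grip_force: 0.0
```

{"method": "jog_arm", "body": {
  "motion": [
    [[-45,-5,0],0.07],
    [[-90,-10,0],0.135],
    [[-135,-15,0],0.135],
    [[-135,-15,0],0.135]
  ]
}}

```text
t: 12.5
eef_pos: [567.0, -359.1, 166.6]
tcp_rot: [-3.14, -0.001, 1.567]
ft_force: [0.1, 0.6, -1.0]
opening: 0.996
grip_force: 0.0
```

```bash
python3 - <<'E'
from h import *
W=read_camera("wrist");T=read_camera("top");S=read_camera("scene"); cv2.imwrite("pics/w5.png",W["img"])
s=state(); print(s["eef_pos"],s["tcp_rot"])
for r in cut_out("pot",W)[:3]: print(r["p"],r["box"],r["region"].sum())
for r in cut_out("pot",S)[:3]: print("S",r["p"],r["box"])
for r in cut_out("pot",T)[:4]: print("T",r["p"],r["box"])
for r in cut_out("cup",T)[:2]: print("T cup",r["p"],r["box"])
for r in cut_out("saucer",T)[:2]: print("T saucer",r["p"],r["box"])
print(proj(W,(574.5,-396.4,50)))
E
```

```text
[ 567.51436402 -353.69382916  167.58434566] [-3.13923777e+00 -2.17276584e-03  1.57038650e+00]
0.94 [456.1, 135.5, 557.0, 213.0] 6293
0.92 [286.3, 206.7, 363.9, 287.2] 4760
0.75 [380.4, 329.7, 446.9, 367.4] 2087
S 0.94 [190.0, 326.1, 218.3, 361.8]
S 0.72 [279.6, 285.2, 311.3, 325.3]
S 0.66 [202.7, 271.8, 234.9, 306.1]
T 0.72 [390.4, 114.6, 411.7, 140.9]
T 0.5 [458.9, 136.2, 473.3, 152.8]
T cup 0.9 [275.8, 173.9, 299.8, 196.4]
T saucer 0.81 [264.9, 170.5, 309.4, 212.1]
[324.74206315 247.44520969]
```

View pics/w5.png

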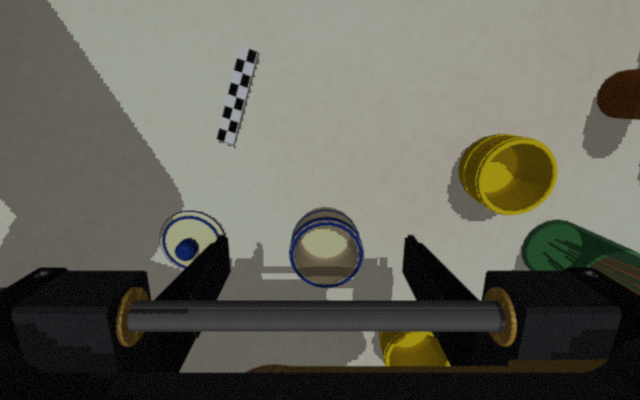

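The pot rim is centred at (326,253). The lid flange is near (192,239) with its knob at (186,249).

```bash
python3 - <<'E'
from h import *
W=read_camera("wrist"); s=state(); print(s["eef_pos"])
p=at(W,(326,253.5),50); print("pot",p,"lid knob top",at(W,(186,249),32),"flange",at(W,(192,240),9))
for r in cut_out("lid",W)[:1]: print(r["box"],cv2.minEnclosingCircle(poly(W,r["region"],9)))
print(go(p[0],p[1],150,np.pi/2))
E
```

```text
[ 568.40132704 -353.43571579  169.70594591]
pot [ 577.53241468 -397.58757516   50.        ] lid knob top [ 451.14813331 -402.14883101   32.        ] flange [ 448.45489435 -403.27109722    9.        ]
[162.6, 212.3, 220.3, 273.0] ((446.54962158203125, -407.8344421386719), 32.67264938354492)
(array([-4.3970e+01,  9.0940e+00,  1.9802e+01,  1.0000e-03]), 'j6', np.float64(-0.6562587435726375))
```

{"method": "jog_arm", "body": {
  "motion": [
    [[-46,8,0],0],
    [[-46,8,40],0],
    [[-46,8,85],0],
    [[-46,8,118],0],
    [[-46,8,128],0]
  ]
}}

```text
t: 13.5
eef_pos: [575.0, -399.1, 38.0]
tcp_rot: [-3.138, -0.003, 1.571]
ft_force: [-0.4, 0.3, -0.2]
opening: 0.996
grip_force: 0.0
```

{"method": "jog_arm", "body": {
  "motion": [
    [[0,0,0],0],
    [[0,0,0],0],
    [[0,0,0],0],
    [[0,0,0],0],
    [[0,0,0],0]
  ],
  "grip": 1
}}

```text
t: 14.0
eef_pos: [576.3, -400.6, 42.8]
tcp_rot: [3.141, 0.001, 1.571]
ft_force: [-0.3, 1.0, 4.4]
opening: 0.636
grip_force: 11.9
```

{"method": "jog_arm", "body": {
  "motion": [
    [[0,0,0],0],
    [[0,0,0],0],
    [[0,0,0],0],
    [[0,0,0],0],
    [[0,0,0],0]
  ]
}}

```text
t: 14.5
eef_pos: [576.3, -400.5, 42.7]
tcp_rot: [3.141, 0.001, 1.571]
ft_force: [-2.3, 1.0, 6.8]
opening: 0.635
grip_force: 29.9
```

```bash
python3 - <<'E'
from h import *
W=read_camera("wrist"); cv2.imwrite("pics/w6.png",W["img"]); print(state()["eef_pos"],state()["opening"])
E
```

```text
[ 576.31863538 -400.53651893   42.76297413] 0.6354169928582726
```

{"method": "jog_arm", "body": {
  "motion": [
    [[0,0,-30],0],
    [[0,0,-75],0],
    [[0,0,-110],0],
    [[0,0,-110],0]
  ]
}}

```text
t: 14.95
eef_pos: [577.6, -401.5, 157.2]
tcp_rot: [3.135, 0.005, 1.571]
ft_force: [0.0, -0.0, -2.2]
opening: 0.635
grip_force: 29.9
```

{"method": "jog_arm", "body": {
  "motion": [
    [[45,-3,0],0],
    [[90,-6,0],0],
    [[135,-9,0],0],
    [[180,-12,0],0],
    [[225,-15,0],0]
  ]
}}

```text
t: 15.45
eef_pos: [560.4, -173.6, 150.8]
tcp_rot: [-3.141, -0.001, 1.57]
ft_force: [1.2, 0.4, -1.5]
opening: 0.637
grip_force: 29.9
```

{"method": "jog_arm", "body": {
  "motion": [
    [[45,-3,0],-0.05],
    [[90,-6,0],-0.1],
    [[135,-9,0],-0.133],
    [[180,-12,0],-0.133],
    [[225,-15,0],-0.133]
  ]
}}

```text
t: 15.95
eef_pos: [545.4, 51.4, 151.0]
tcp_rot: [-3.141, -0.0, 1.704]
ft_force: [0.5, -0.7, -2.4]
opening: 0.635
grip_force: 29.9
```

{"method": "jog_arm", "body": {
  "motion": [
    [[45,7,0],0],
    [[62,8,0],0],
    [[62,8,0],0],
    [[62,8,0],0]
  ]
}}

```text
t: 16.35
eef_pos: [545.5, 112.0, 151.1]
tcp_rot: [-3.141, 0.0, 1.705]
ft_force: [-0.6, -0.1, -2.6]
opening: 0.635
grip_force: 29.9
```

```bash
python3 - <<'E'
from h import *
W=read_camera("wrist"); s=state(); print(s["eef_pos"],s["tcp_rot"],s["opening"]); cv2.imwrite("pics/w7.png",cv2.resize(W["img"][190:380,220:410],None,fx=3,fy=3))
z=s["eef_pos"][2]-42.8+50
e=np.array([proj(W,(s["eef_pos"][0]+31*np.cos(a),s["eef_pos"][1]+31*np.sin(a),z)) for a in np.linspace(0,2*np.pi,73)]);print(e.min(0),e.max(0))
S=read_camera("scene")
for n in("pot","saucer","cup"):
  for r in cut_out(n,S)[:3]: print(n,r["p"],r["box"])
E
```

```text
[545.70444754 111.41667054 151.21301732] [-3.14092316e+00  2.49241742e-05  1.70349059e+00] 0.6341194535442366
[247.18530627 224.11716877] [382.53139037 343.82431273]
pot 0.98 [278.6, 287.4, 310.4, 325.1]
pot 0.83 [187.4, 325.4, 220.6, 360.3]
pot 0.7 [347.9, 121.9, 365.2, 149.6]
saucer 0.79 [313.1, 183.0, 358.6, 210.1]
saucer 0.33 [257.0, 143.8, 403.8, 253.4]
cup 0.65 [327.8, 174.1, 351.0, 200.9]
```

View pics/w7.png

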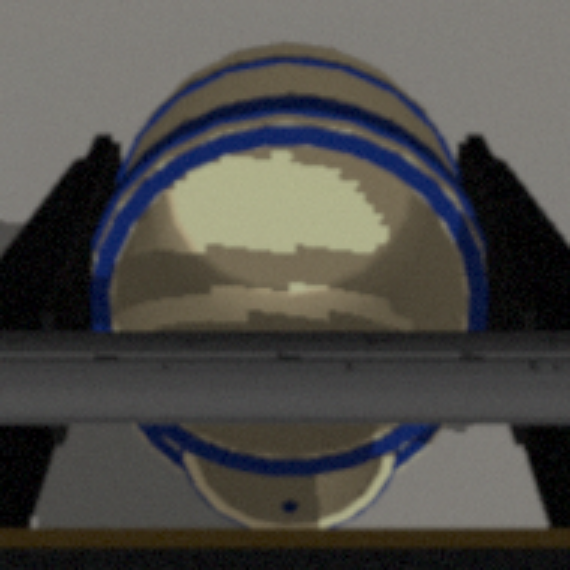

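{"method": "jog_arm", "body": {
  "motion": [
    [[2,0,40],0],
    [[2,0,75],0],
    [[2,0,95],0],
    [[2,0,103],0],
    [[2,0,103],0]
  ]
}}

```text
t: 17.1
eef_pos: [545.5, 113.7, 48.0]
tcp_rot: [-3.14, -0.0, 1.703]
ft_force: [0.2, -0.1, -2.9]
opening: 0.635
grip_force: 29.9
```

```bash
python3 - <<'E'
from h import *
S=read_camera("scene");T=read_camera("top"); s=state(); print(s["eef_pos"],s["ft_force"])
b=cv2.resize(S["img"][120:240,270:400],None,fx=4,fy=4,interpolation=cv2.INTER_CUBIC); cv2.imwrite("pics/s8.png",b)
for n in("pot","saucer","cup"):
  for r in cut_out(n,S)[:3]:
    if r["p"]>.3 and r["box"][1]<220:print(n,r["p"],r["box"])
for n in("saucer","cup"):
  for r in cut_out(n,T)[:1]: print("T",n,r["p"],r["box"])
# predicted boxes
t=np.linspace(0,2*np.pi,73)
def bx(p,c,r,z): e=np.array([proj(p,(c[0]+r*np.cos(a),c[1]+r*np.sin(a),z)) for a in t]); return np.round(np.r_[e.min(0),e.max(0)],1)
print("sauc S",bx(S,(560,5),58,17),"T",bx(T,(560,5),58,17)); print("pot rim S",bx(S,(545.5,113.5),31,s["eef_pos"][2]+7.2)); print("cup rim S",bx(S,(560,5),30,58))
E
```

```text
[546.13393916 113.93720654  49.51889429] [-0.37451903 -0.30767283 -1.66717234]
pot 0.71 [346.2, 153.3, 366.2, 177.8]
saucer 0.74 [313.3, 181.5, 362.0, 205.9]
cup 0.63 [324.2, 172.5, 348.9, 203.3]
T saucer 0.73 [267.6, 171.2, 306.6, 208.3]
T cup 0.82 [277.6, 172.9, 302.9, 197.2]
sauc S [314.8 178.1 359.4 207.5] T [266.5 168.6 306.4 208.2]
pot rim S [347.1 151.5 370.3 165.6]
cup rim S [325.4 172.8 349.  187.9]
```

View pics/s8.png

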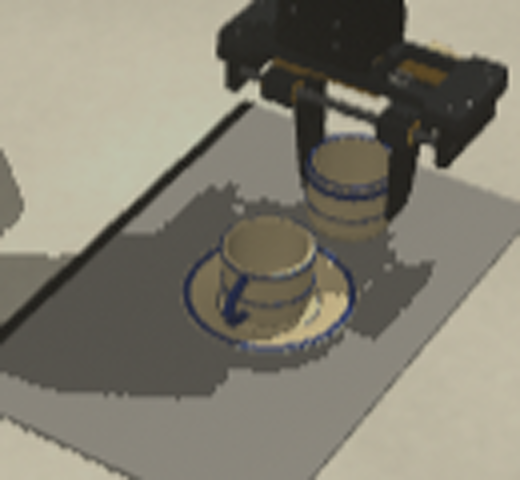

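The scene view shows the cup centred on the saucer with its handle toward the right edge of the board. The pot hangs just above the board, about 3 mm too close to the saucer.

{"method": "jog_arm", "body": {
  "motion": [
    [[2,0,0],0],
    [[2,0,2],0],
    [[2,0,3],0],
    [[2,0,3],0],
    [[2,0,3],0]
  ]
}}

```text
t: 17.95
eef_pos: [545.3, 116.2, 45.7]
tcp_rot: [3.142, -0.0, 1.704]
ft_force: [-1.2, 1.5, 2.6]
opening: 0.635
grip_force: 29.9
```

```bash
python3 - <<'E'
from h import *
s=state(); print(s["eef_pos"],s["ft_force"])
E
```

```text
[545.2995954  116.22916424  45.71693842] [-1.21467414  1.53640959  2.55760609]
```

{"method": "jog_arm", "body": {
  "motion": [
    [[0,0,0],0],
    [[0,0,0],0],
    [[0,0,0],0],
    [[0,0,0],0],
    [[0,0,0],0]
  ],
  "grip": 0.15
}}

```text
t: 18.45
eef_pos: [545.4, 116.1, 45.6]
tcp_rot: [3.141, -0.0, 1.704]
ft_force: [0.2, 0.8, -0.2]
opening: 0.848
grip_force: 0.0
```

{"method": "jog_arm", "body": {
  "motion": [
    [[0,0,-20],0],
    [[0,0,-60],0],
    [[0,0,-105],0],
    [[0,0,-115],0],
    [[0,0,-115],0]
  ]
}}

```text
t: 18.95
eef_pos: [545.9, 116.2, 162.2]
tcp_rot: [3.138, 0.0, 1.704]
ft_force: [-0.5, -0.0, -1.1]
opening: 0.849
grip_force: 0.0
```

{"method": "jog_arm", "body": {
  "motion": [
    [[-45,-16,0],0],
    [[-90,-32,0],0],
    [[-135,-48,0],0],
    [[-180,-64,0],0],
    [[-225,-80,0],0]
  ],
  "grip": 0.3
}}

```text
t: 19.45
eef_pos: [494.6, -119.1, 159.0]
tcp_rot: [-3.139, -0.001, 1.704]
ft_force: [1.2, 0.6, 0.3]
opening: 0.704
grip_force: 0.0
```

{"method": "jog_arm", "body": {
  "motion": [
    [[-45,-16,0],0],
    [[-90,-32,0],0],
    [[-135,-48,0],0],
    [[-180,-64,0],0],
    [[-225,-80,0],0]
  ]
}}

```text
t: 19.95
eef_pos: [445.2, -352.7, 158.7]
tcp_rot: [-3.14, -0.002, 1.704]
ft_force: [0.6, 0.4, -0.4]
opening: 0.701
grip_force: 0.0
```

{"method": "jog_arm", "body": {
  "motion": [
    [[-10,0,0],0],
    [[-10,0,0],0],
    [[-10,0,0],0],
    [[-10,0,0],0]
  ]
}}

```text
t: 20.35
eef_pos: [448.0, -359.4, 160.1]
tcp_rot: [-3.141, -0.001, 1.705]
ft_force: [0.3, 0.5, 1.2]
opening: 0.702
grip_force: 0.0
```

```bash
python3 - <<'E'
from h import *
W=read_camera("wrist");s=state(); print(s["eef_pos"],s["tcp_rot"],s["opening"]); cv2.imwrite("pics/w9.png",W["img"])
for r in cut_out("lid",W)[:2]: print(r["p"],r["box"],cv2.minEnclosingCircle(poly(W,r["region"],9)))
print(proj(W,(448,-406,33)))
E
```

```text
[ 448.07276032 -359.5471905   160.3572891 ] [-3.14125511e+00 -7.37090651e-04  1.70550203e+00] 0.6978902361966284
[308.28004163 251.71667209]
```

View pics/w9.png

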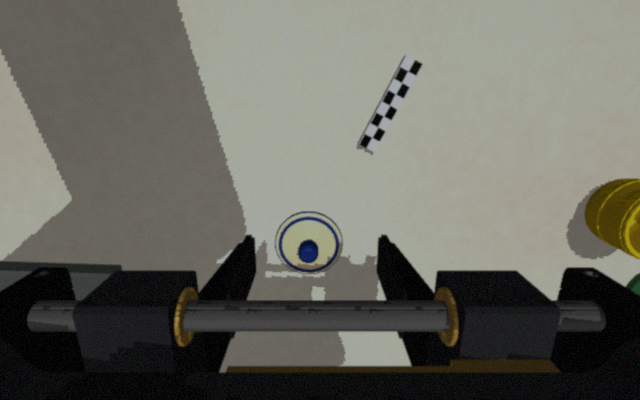

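The lid's knob is at (309,251), as predicted. I'll descend onto the knob and grip it.

{"method": "jog_arm", "body": {
  "motion": [
    [[-40,-5,0],0],
    [[-47,-6,30],0],
    [[-47,-6,70],0],
    [[-47,-6,95],0],
    [[-47,-6,95],0]
  ]
}}

```text
t: 20.95
eef_pos: [447.3, -406.6, 62.7]
tcp_rot: [-3.139, -0.005, 1.705]
ft_force: [-0.4, -0.5, 0.2]
opening: 0.699
grip_force: 0.0
```

{"method": "jog_arm", "body": {
  "motion": [
    [[0,0,15],0],
    [[0,0,23],0],
    [[0,0,23],0],
    [[0,0,23],0]
  ]
}}

```text
t: 21.35
eef_pos: [448.3, -408.5, 43.2]
tcp_rot: [3.141, 0.001, 1.704]
ft_force: [-0.8, 0.5, 0.2]
opening: 0.701
grip_force: 0.0
```

{"method": "jog_arm", "body": {
  "motion": [
    [[0,0,0],0],
    [[0,0,0],0],
    [[0,0,0],0],
    [[0,0,0],0],
    [[0,0,0],0]
  ],
  "grip": 1
}}

```text
t: 21.85
eef_pos: [448.0, -408.5, 42.7]
tcp_rot: [3.141, 0.0, 1.704]
ft_force: [-0.4, -0.3, 0.2]
opening: 0.336
grip_force: 0.0
```

{"method": "jog_arm", "body": {
  "motion": [
    [[0,0,0],0],
    [[0,0,0],0],
    [[0,0,0],0],
    [[0,0,0],0],
    [[0,0,0],0]
  ]
}}

```text
t: 22.35
eef_pos: [448.0, -408.4, 42.6]
tcp_rot: [3.142, -0.0, 1.704]
ft_force: [-0.7, -0.0, 0.9]
opening: 0.169
grip_force: 30.0
```

{"method": "jog_arm", "body": {
  "motion": [
    [[0,0,0],0],
    [[0,0,0],0],
    [[0,0,0],0],
    [[0,0,0],0],
    [[0,0,0],0]
  ]
}}

```text
t: 22.85
eef_pos: [448.0, -408.4, 42.6]
tcp_rot: [3.142, -0.0, 1.704]
ft_force: [-0.2, -0.4, 0.3]
opening: 0.17
grip_force: 30.0
```

{"method": "jog_arm", "body": {
  "motion": [
    [[0,0,-20],0],
    [[0,0,-60],0],
    [[0,0,-105],0],
    [[0,0,-118],0],
    [[0,0,-118],0]
  ]
}}

```text
t: 23.35
eef_pos: [448.5, -408.9, 162.5]
tcp_rot: [3.139, 0.003, 1.704]
ft_force: [0.1, 0.3, -0.4]
opening: 0.17
grip_force: 30.0
```

{"method": "jog_arm", "body": {
  "motion": [
    [[43,16,0],0],
    [[86,33,0],0],
    [[129,50,0],0],
    [[172,66,0],0],
    [[215,83,0],0]
  ]
}}

```text
t: 23.85
eef_pos: [501.2, -182.3, 158.7]
tcp_rot: [-3.139, -0.002, 1.703]
ft_force: [0.4, 0.2, 0.4]
opening: 0.168
grip_force: 30.0
```

{"method": "jog_arm", "body": {
  "motion": [
    [[43,16,0],0],
    [[86,33,0],0],
    [[129,50,0],0],
    [[172,66,0],0],
    [[214,83,0],0]
  ]
}}

```text
t: 24.35
eef_pos: [555.0, 40.8, 158.7]
tcp_rot: [-3.139, -0.001, 1.704]
ft_force: [-0.0, -0.7, -1.1]
opening: 0.169
grip_force: 30.0
```

{"method": "jog_arm", "body": {
  "motion": [
    [[0,0,0],0],
    [[0,0,0],0],
    [[0,0,0],0]
  ]
}}

```text
t: 24.65
eef_pos: [555.1, 38.1, 159.5]
tcp_rot: [-3.14, -0.0, 1.703]
ft_force: [0.6, -0.7, -0.6]
opening: 0.173
grip_force: 30.0
```

```bash
python3 - <<'E'
from h import *
W=read_camera("wrist");s=state(); print(s["eef_pos"],s["tcp_rot"],s["opening"]); cv2.imwrite("pics/w10.png",cv2.resize(W["img"][60:380,170:470],None,fx=1.87,fy=1.87))
for n in ("pot","lid","cup"):
  for r in cut_out(n,W)[:2]: print(n,r["p"],r["box"])
t=np.linspace(0,2*np.pi,73)
def bx(c,r,z): e=np.array([proj(W,(c[0]+r*np.cos(a),c[1]+r*np.sin(a),z)) for a in t]); return np.round(np.r_[e.min(0),e.max(0)],1)
x,y,z=s["eef_pos"]; b=z-42.6
print("lid",bx((x,y),31.5,b+8),"pot",bx((545.3,113.2),31,53),bx((545.3,113.2),26,53))
E
```

```text
[555.21003538  37.74716041 159.80243645] [-3.14015314e+00 -2.47878900e-04  1.70254187e+00] 0.16736459858601951
pot 0.66 [275.0, 62.7, 362.8, 151.5]
lid 0.75 [264.3, 193.9, 371.3, 298.7]
lid [260.4 195.9 370.  296.4] pot [272.5  61.2 359.5 151.3] [279.5  69.  352.4 144.5]
```

View pics/w10.png

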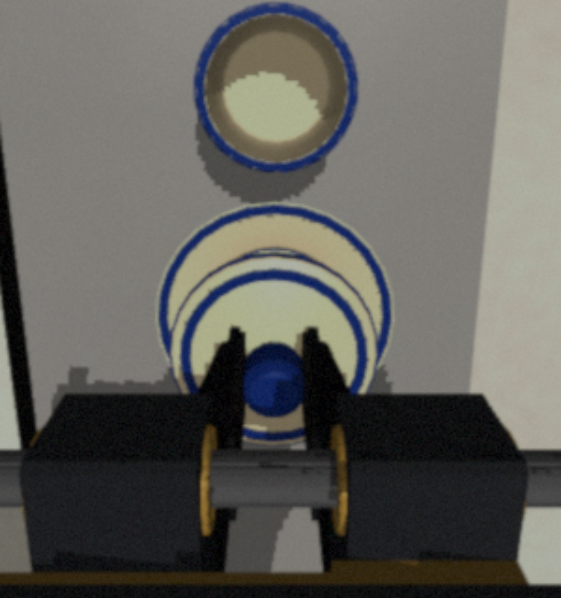

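{"method": "jog_arm", "body": {
  "motion": [
    [[40,0,0],0],
    [[75.5,0,0],0],
    [[75.5,0,30],0],
    [[75.5,0,58],0],
    [[75.5,0,58],0]
  ]
}}

```text
t: 25.35
eef_pos: [544.2, 113.1, 100.1]
tcp_rot: [-3.137, -0.0, 1.703]
ft_force: [-0.0, 0.5, -0.2]
opening: 0.169
grip_force: 30.0
```

{"method": "jog_arm", "body": {
  "motion": [
    [[0,0,0],0],
    [[0,0,0],0],
    [[0,0,0],0],
    [[0,0,0],0]
  ]
}}

```text
t: 25.75
eef_pos: [546.0, 113.5, 103.6]
tcp_rot: [3.14, -0.0, 1.703]
ft_force: [0.3, 0.1, -1.2]
opening: 0.168
grip_force: 30.0
```

```bash
python3 - <<'E'
from h import *
W=read_camera("wrist");S=read_camera("scene");s=state(); print(s["eef_pos"],s["tcp_rot"],s["opening"])
o=np.zeros((480,760,3),np.uint8); o[:440,:400]=cv2.resize(W["img"][160:380,215:415],None,fx=2,fy=2); o[:360,400:760]=cv2.resize(S["img"][110:200,310:400],None,fx=4,fy=4); cv2.imwrite("pics/w11.png",o)
t=np.linspace(0,2*np.pi,73)
def bx(p,c,r,z): e=np.array([proj(p,(c[0]+r*np.cos(a),c[1]+r*np.sin(a),z)) for a in t]); return np.round(np.r_[e.min(0),e.max(0)],1)
x,y,z=s["eef_pos"]; b=z-42.6
for p in(W,S):print("lid",bx(p,(x,y),31.5,b+8),"pot",bx(p,(545.4,112.8),31,53))
E
```

```text
[545.83078209 113.57001752 103.22049576] [ 3.14062128e+00 -4.24500026e-05  1.70367231e+00] 0.16919311700354298
lid [259.9 194.8 369.2 295.1] pot [263.8 189.5 363.7 282. ]
lid [347.1 147.9 370.8 162.2] pot [346.9 152.7 370.  166.8]
```

View pics/w11.png

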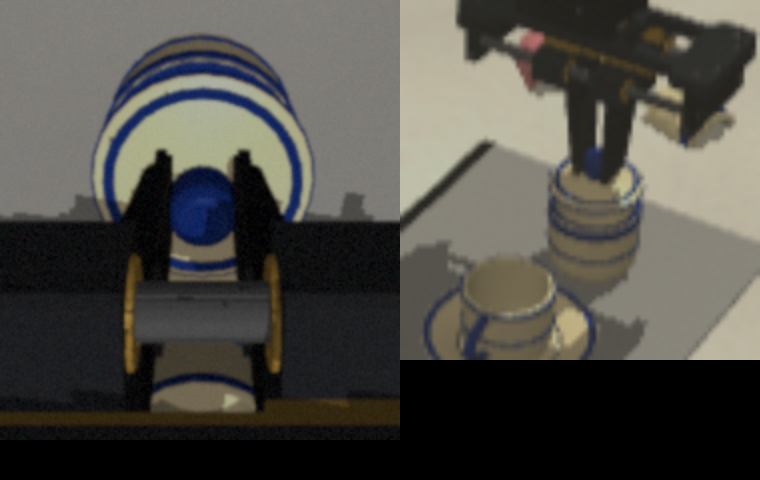

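The wrist and scene views both show the lid centred over the pot, to within about 1 mm. I'll lower it.

{"method": "jog_arm", "body": {
  "motion": [
    [[0,0,3],0],
    [[0,0,6],0],
    [[0,0,9],0],
    [[0,0,11],0],
    [[0,0,11],0]
  ]
}}

```text
t: 26.35
eef_pos: [545.5, 113.6, 91.2]
tcp_rot: [-3.141, -0.0, 1.704]
ft_force: [0.1, 0.3, -0.4]
opening: 0.17
grip_force: 30.0
```

{"method": "jog_arm", "body": {
  "motion": [
    [[0,0,1],0],
    [[0,0,2],0],
    [[0,0,2.5],0],
    [[0,0,2.5],0],
    [[0,0,2.5],0]
  ]
}}

```text
t: 26.85
eef_pos: [545.7, 113.6, 89.5]
tcp_rot: [3.141, -0.0, 1.704]
ft_force: [-1.5, -0.8, 5.4]
opening: 0.171
grip_force: 30.0
```

```bash
python3 - <<'E'
from h import *
W=read_camera("wrist");s=state(); print(s["eef_pos"],s["ft_force"])
for n in ("lid","pot"):
  for r in cut_out(n,W)[:2]: print(n,r["p"],r["box"])
E
```

```text
[545.75144559 113.65083526  89.51522503] [-1.6385378   0.43709192  5.48543182]
lid 0.87 [259.1, 191.7, 371.3, 298.9]
pot 0.7 [272.6, 183.0, 362.8, 215.1]
```

{"method": "jog_arm", "body": {
  "motion": [
    [[0,0,0],0],
    [[0,0,0],0],
    [[0,0,0],0],
    [[0,0,0],0],
    [[0,0,0],0]
  ],
  "grip": 0.6
}}

```text
t: 27.5
eef_pos: [545.6, 113.6, 89.1]
tcp_rot: [-3.142, -0.0, 1.704]
ft_force: [0.2, -0.6, -0.3]
opening: 0.401
grip_force: 0.0
```

{"method": "jog_arm", "body": {
  "motion": [
    [[0,0,-10],0],
    [[0,0,-35],0],
    [[0,0,-70],0],
    [[0,0,-80],0],
    [[0,0,-80],0]
  ]
}}

```text
t: 28.0
eef_pos: [546.2, 113.7, 171.0]
tcp_rot: [3.138, 0.0, 1.704]
ft_force: [-0.5, 0.9, -0.2]
opening: 0.402
grip_force: 0.0
```

{"method": "jog_arm", "body": {
  "motion": [
    [[38,-14,0],0],
    [[76,-28,0],0],
    [[114,-42,0],0],
    [[152,-55,0],0],
    [[190,-68,0],0]
  ],
  "grip": 0
}}

```text
t: 28.5
eef_pos: [451.7, 294.0, 168.0]
tcp_rot: [-3.14, 0.001, 1.704]
ft_force: [0.8, 0.3, -0.8]
opening: 0.763
grip_force: 0.0
```

{"method": "jog_arm", "body": {
  "motion": [
    [[0,0,0],-0.7],
    [[0,0,0],-0.7],
    [[0,0,0],-0.7],
    [[0,0,0],-0.7],
    [[0,0,0],-0.7]
  ]
}}

```text
t: 29.0
eef_pos: [452.6, 292.7, 167.9]
tcp_rot: [-3.14, -0.001, 2.41]
ft_force: [0.7, -1.2, -0.3]
opening: 1.0
grip_force: 0.0
```

{"method": "jog_arm", "body": {
  "motion": [
    [[0,0,0],-0.63],
    [[0,0,0],-0.63],
    [[0,0,0],-0.63],
    [[0,0,0],-0.63],
    [[0,0,0],-0.63]
  ]
}}

```text
t: 29.5
eef_pos: [452.6, 292.7, 167.9]
tcp_rot: [-3.141, -0.002, 3.039]
ft_force: [-0.7, 0.6, -0.3]
opening: 1.001
grip_force: 0.0
```

```bash
python3 - <<'E'
from h import *
W=read_camera("wrist");T=read_camera("top");s=state(); print(s["eef_pos"],s["tcp_rot"],s["opening"]); cv2.imwrite("pics/w12.png",W["img"])
for n in ("sherd",):
  for p,m in((W,"W"),(T,"T")):
    for r in cut_out(n,p)[:3]:
      print(m,r["p"],r["box"],*[(z,cv2.minAreaRect(poly(p,r["region"],z))) for z in(0,10)])
      h=cv2.mean(p["img"],r["region"].astype(np.uint8))[:3]; print(np.round(h))
for r in cut_out("lid",T)[:3]: print("lid",r["p"],r["box"],at(T,cen(r),55))
for r in cut_out("pot",T)[:3]: print("pot",r["p"],r["box"])
E
```

```text
[452.65152862 292.7214213  168.06774399] [-3.14072585e+00 -1.44630667e-03  3.03407732e+00] 0.9984790014306439
W 0.81 [292.2, 209.9, 344.3, 270.6] (0, ((507.2363586425781, 289.670654296875), (49.5634880065918, 63.26945114135742), 80.89723205566406)) (10, ((502.9145202636719, 290.06231689453125), (47.98297119140625, 61.25185775756836), 80.89727020263672))
[105. 123. 127.]
W 0.22 [0.0, 148.6, 252.4, 374.1] (0, ((478.17376708984375, 68.45411682128906), (130.32965087890625, 228.2013397216797), 7.2590813636779785)) (10, ((474.77874755859375, 75.90008544921875), (126.17365264892578, 220.9242706298828), 7.259052276611328))
[78. 81. 82.]
T 0.58 [183.4, 203.4, 199.0, 215.6] (0, ((511.8055114746094, 290.9692077636719), (43.85065841674805, 35.2951774597168), 89.52095794677734)) (10, ((511.0926513671875, 288.63525390625), (43.55197525024414, 35.054832458496094), 89.52136993408203))
[ 94. 106. 110.]
T 0.32 [235.2, 180.2, 254.9, 206.9] (0, ((551.1072998046875, 117.56656646728516), (67.69188690185547, 65.00225830078125), 88.46197509765625)) (10, ((550.1266479492188, 116.41365051269531), (67.23081970214844, 64.55963134765625), 88.46220397949219))
[ 99. 109. 109.]
lid 0.63 [234.9, 181.9, 256.0, 203.9] [544.72913985 111.41049155  55.        ]
pot 0.88 [452.4, 136.6, 474.4, 159.9]
pot 0.63 [393.3, 116.4, 413.3, 138.2]
```

{"method": "jog_arm", "body": {
  "motion": [
    [[-25,1,0],0.03],
    [[-48,2,20],0.03],
    [[-48,2,65],0.03],
    [[-48,2,100],0.03],
    [[-48,2,115],0.03]
  ]
}}

```text
t: 30.3
eef_pos: [499.9, 289.1, 50.9]
tcp_rot: [-3.14, -0.003, 3.003]
ft_force: [-0.7, 0.1, 0.8]
opening: 1.001
grip_force: 0.0
```

{"method": "jog_arm", "body": {
  "motion": [
    [[0,0,15],0],
    [[0,0,24],0],
    [[0,0,25],0],
    [[0,0,25],0],
    [[0,0,25],0]
  ]
}}

```text
t: 30.8
eef_pos: [501.3, 289.9, 29.9]
tcp_rot: [3.141, 0.001, 3.004]
ft_force: [-0.6, -0.3, 0.2]
opening: 1.001
grip_force: 0.0
```

```bash
python3 - <<'E'
from h import *
s=state(); print(s["eef_pos"],s["tcp_rot"],s["ft_force"])
W=read_camera("wrist")
for r in cut_out("sherd",W)[:2]: print(r["p"],r["box"])
x,y,z=s["eef_pos"]; a=s["tcp_rot"][2];u=np.array([np.cos(a),np.sin(a)]);v=np.array([u[1],-u[0]])
for i in(-30,30):
  for j in (-24.5,24.5): print(i,j,proj(W,np.r_[np.array([x,y])+i*u+j*v,2]))
print(proj(W,(x,y,20)))
E
```

```text
[501.32555087 289.94569943  29.93132564] [3.14087076e+00 1.09689779e-03 3.00376695e+00] [-0.58868357 -0.29209074  0.24607718]
0.74 [275.9, 203.6, 361.9, 298.8]
-30 -24.5 [272.25023569 298.32165123]
-30 24.5 [356.47315559 298.41648215]
30 -24.5 [268.21328375 199.49810276]
30 24.5 [360.53468927 199.62138842]
[314.2222822  266.58799196]
```

{"method": "jog_arm", "body": {
  "motion": [
    [[0,0,2.5],0],
    [[0,0,2.5],0],
    [[0,0,2.5],0]
  ]
}}

```text
t: 31.2
eef_pos: [501.0, 289.8, 26.7]
tcp_rot: [3.142, 0.0, 3.004]
ft_force: [0.6, 0.7, 0.1]
opening: 0.998
grip_force: 0.0
```

{"method": "jog_arm", "body": {
  "motion": [
    [[0,0,0],0],
    [[0,0,0],0],
    [[0,0,0],0],
    [[0,0,0],0],
    [[0,0,0],0]
  ],
  "grip": 1
}}

```text
t: 31.7
eef_pos: [501.0, 289.8, 26.6]
tcp_rot: [3.142, 0.0, 3.004]
ft_force: [-0.1, 0.2, 0.1]
opening: 0.636
grip_force: 0.0
```

{"method": "jog_arm", "body": {
  "motion": [
    [[0,0,0],0],
    [[0,0,0],0],
    [[0,0,0],0],
    [[0,0,0],0],
    [[0,0,0],0]
  ]
}}

```text
t: 32.2
eef_pos: [501.0, 289.8, 26.6]
tcp_rot: [3.142, 0.0, 3.004]
ft_force: [0.2, 0.5, 0.6]
opening: 0.491
grip_force: 29.9
```

{"method": "jog_arm", "body": {
  "motion": [
    [[0,0,-10],0],
    [[0,0,-30],0],
    [[0,0,-50],0],
    [[0,0,-50],0],
    [[0,0,-50],0]
  ]
}}

```text
t: 32.7
eef_pos: [501.0, 289.8, 77.1]
tcp_rot: [3.141, 0.001, 3.004]
ft_force: [-0.0, -0.0, -1.2]
opening: 0.491
grip_force: 29.9
```

```bash
python3 - <<'E'
from h import *
s=state(); print(s["eef_pos"],s["tcp_rot"],s["opening"],s["grip_force"])
W=read_camera("wrist")
for r in cut_out("sherd",W)[:2]: print(r["p"],r["box"])
S=read_camera("scene")
for r in cut_out("sherd",S)[:2]: print(r["p"],r["box"])
E
```

```text
[501.0322022  289.769937    77.07155509] [3.14105479e+00 8.25674548e-04 3.00384060e+00] 0.4905629285888092 29.92102637887001
0.59 [272.9, 207.1, 360.5, 298.8]
```

{"method": "jog_arm", "body": {
  "motion": [
    [[0,0,-45],0],
    [[0,0,-90],0],
    [[0,0,-93],0],
    [[-14,-42,-93],0],
    [[-28,-84,-93],0]
  ]
}}

```text
t: 33.4
eef_pos: [516.8, 202.4, 168.9]
tcp_rot: [-3.141, -0.0, 3.006]
ft_force: [0.5, 0.4, -0.5]
opening: 0.487
grip_force: 29.9
```

{"method": "jog_arm", "body": {
  "motion": [
    [[-14,-42,0],0],
    [[-28,-84,0],0],
    [[-42,-126,0],0],
    [[-56,-168,0],0],
    [[-70,-210,0],0]
  ]
}}

```text
t: 33.9
eef_pos: [557.4, -16.7, 168.5]
tcp_rot: [3.141, -0.001, 3.004]
ft_force: [1.1, 0.2, -0.6]
opening: 0.49
grip_force: 29.9
```

{"method": "jog_arm", "body": {
  "motion": [
    [[-14,-42,0],0.13],
    [[-28,-84,0],0.27],
    [[-28,-84,0],0.4],
    [[-28,-84,0],0.53],
    [[-28,-84,0],0.65]
  ]
}}

```text
t: 34.4
eef_pos: [573.5, -102.4, 168.2]
tcp_rot: [-3.141, -0.002, 2.347]
ft_force: [0.4, 1.2, -0.7]
opening: 0.491
grip_force: 29.9
```

{"method": "jog_arm", "body": {
  "motion": [
    [[0,0,0],0.13],
    [[0,0,0],0.27],
    [[0,0,0],0.4],
    [[0,0,0],0.53],
    [[0,0,0],0.65]
  ]
}}

```text
t: 34.9
eef_pos: [573.5, -101.9, 168.3]
tcp_rot: [-3.14, -0.001, 1.698]
ft_force: [-0.4, 0.4, 0.7]
opening: 0.488
grip_force: 29.9
```

{"method": "jog_arm", "body": {
  "motion": [
    [[0,0,0],0],
    [[0,0,0],0],
    [[0,0,0],0]
  ]
}}

```text
t: 35.2
eef_pos: [573.8, -101.9, 169.2]
tcp_rot: [-3.141, -0.0, 1.706]
ft_force: [0.8, -0.7, -0.1]
opening: 0.493
grip_force: 29.9
```

```bash
python3 - <<'E'
from h import *
W=read_camera("wrist");s=state(); print(s["eef_pos"],s["tcp_rot"],s["opening"])
for n,z in (("sherd",s["eef_pos"][2]-20),("saucer",17)):
  for r in cut_out(n,W)[:1]:
    P=poly(W,r["region"],z); print(n,r["p"],r["box"],P.min(0),P.max(0),cv2.minAreaRect(P),cv2.minEnclosingCircle(P))
print(go(574.4,-102,60,1.704))
E
```

```text
[ 573.80585748 -101.96455304  169.32366705] [-3.14127081e+00 -2.18059936e-04  1.70592142e+00] 0.48886527829461895
sherd 0.65 [274.4, 203.8, 361.0, 298.1] [ 548.1704  -128.72598] [598.9154  -71.74394] ((573.6994018554688, -99.75848388671875), (46.54186248779297, 53.95161056518555), 6.358692646026611) ((572.544921875, -99.7958755493164), 33.81231689453125)
saucer 0.74 [244.3, 1.6, 385.6, 136.9] [502.1188   -50.749516] [616.70435   56.470787] ((560.3541259765625, 0.7440834045410156), (114.81353759765625, 103.20140838623047), 7.848593235015869) ((559.5345458984375, 6.486698150634766), 57.73059844970703)
(array([-1.200e-01,  5.330e-01,  1.095e+02,  1.000e-03]), 'j6', np.float64(-0.42352949509500026))
```

{"method": "jog_arm", "body": {
  "motion": [
    [[0,0,40],0],
    [[0,0,85],0],
    [[0,0,120],0],
    [[0,0,133],0],
    [[0,0,133],0]
  ]
}}

```text
t: 35.85
eef_pos: [573.4, -101.8, 35.4]
tcp_rot: [-3.139, -0.001, 1.704]
ft_force: [0.5, 0.8, -0.6]
opening: 0.494
grip_force: 29.9
```

{"method": "jog_arm", "body": {
  "motion": [
    [[0,0,2],0],
    [[0,0,4],0],
    [[0,0,4],0],
    [[0,0,4],0],
    [[0,0,4],0]
  ]
}}

```text
t: 36.35
eef_pos: [574.1, -102.0, 33.2]
tcp_rot: [3.141, 0.0, 1.704]
ft_force: [-0.5, -0.3, -0.1]
opening: 0.489
grip_force: 29.9
```

```bash
python3 - <<'E'
from h import *
W=read_camera("wrist");s=state(); print(s["eef_pos"],s["tcp_rot"],s["ft_force"])
P=poly(W,cut_out("sherd",W)[0]["region"],5); print(P.min(0),P.max(0))
r=cut_out("saucer",W)[0]; P=poly(W,r["region"],17); print(r["box"],P.min(0),P.max(0))
S=read_camera("scene")
for n in("sherd","saucer"): 
  for r in cut_out(n,S)[:1]: print(n,r["p"],r["box"])
E
```

```text
[ 574.0430565  -101.99255299   33.05945857] [3.14090390e+00 2.20982974e-04 1.70384270e+00] [-0.18542337  0.17983319 -1.13096292]
[ 548.0035  -134.32207] [601.1456  -74.31575]
[181.5, 3.6, 451.7, 163.1] [502.48605  -50.931904] [564.3       13.577174]
sherd 0.68 [302.4, 210.6, 321.1, 228.3]
saucer 0.58 [411.4, 137.0, 422.5, 156.9]
```

{"method": "jog_arm", "body": {
  "motion": [
    [[1.5,0,1],0],
    [[1.5,0,2],0],
    [[1.5,0,3.5],0],
    [[1.5,0,3.5],0],
    [[1.5,0,3.5],0]
  ]
}}

```text
t: 37.15
eef_pos: [573.7, -100.4, 29.4]
tcp_rot: [3.141, -0.0, 1.704]
ft_force: [-2.2, 1.1, 6.5]
opening: 0.493
grip_force: 29.9
```

```bash
python3 -c "
from h import *
s=state(); print(s['eef_pos'],s['ft_force'])"
```

```text
[ 573.69059382 -100.37743865   29.43105357] [-2.15855279  1.05173221  6.47318452]
```

{"method": "jog_arm", "body": {
  "motion": [
    [[0,0,0],0],
    [[0,0,0],0],
    [[0,0,0],0],
    [[0,0,0],0],
    [[0,0,0],0]
  ],
  "grip": 0.3
}}

```text
t: 37.65
eef_pos: [573.7, -100.5, 29.0]
tcp_rot: [-3.142, -0.0, 1.704]
ft_force: [-0.4, -0.2, -0.0]
opening: 0.698
grip_force: 0.0
```

{"method": "jog_arm", "body": {
  "motion": [
    [[0,0,-20],0],
    [[0,0,-60],0],
    [[0,0,-105],0],
    [[0,0,-140],0],
    [[0,0,-140],0]
  ]
}}

```text
t: 38.15
eef_pos: [575.3, -100.9, 173.8]
tcp_rot: [3.135, 0.003, 1.704]
ft_force: [-0.4, -0.1, 0.8]
opening: 0.7
grip_force: 0.0
```

{"method": "jog_arm", "body": {
  "motion": [
    [[-29,-28,0],0],
    [[-58,-55,0],0],
    [[-87,-83,0],0],
    [[-116,-110,0],0],
    [[-144,-138,0],0]
  ],
  "grip": 0
}}

```text
t: 38.65
eef_pos: [454.8, -262.5, 168.4]
tcp_rot: [-3.141, -0.001, 1.704]
ft_force: [-0.4, -0.5, -1.0]
opening: 0.991
grip_force: 0.0
```

{"method": "jog_arm", "body": {
  "motion": [
    [[0,0,0],-0.14],
    [[0,0,0],-0.28],
    [[0,0,0],-0.42],
    [[0,0,0],-0.56],
    [[0,0,0],-0.7]
  ]
}}

```text
t: 39.15
eef_pos: [455.7, -261.4, 168.4]
tcp_rot: [3.142, -0.001, 2.409]
ft_force: [-0.1, -0.0, 0.1]
opening: 1.0
grip_force: 0.0
```

{"method": "jog_arm", "body": {
  "motion": [
    [[0,0,0],-0.14],
    [[0,0,0],-0.28],
    [[0,0,0],-0.4],
    [[0,0,0],-0.4],
    [[0,0,0],-0.4]
  ]
}}

```text
t: 39.65
eef_pos: [455.9, -261.4, 168.7]
tcp_rot: [3.141, -0.001, 2.8]
ft_force: [0.4, 0.4, -0.7]
opening: 1.002
grip_force: 0.0
```

```bash
python3 - <<'E'
from h import *
W=read_camera("wrist");T=read_camera("top");S=read_camera("scene");s=state(); print(s["eef_pos"],s["tcp_rot"],s["opening"]); cv2.imwrite("pics/w13.png",W["img"])
for p,m in((W,"W"),(T,"T"),(S,"S")):
  for r in cut_out("scale_bar",p)[:2]: print(m,r["p"],r["box"],cv2.minAreaRect(poly(p,r["region"],6)))
for p,m in((T,"T"),(S,"S")):
  for r in cut_out("sherd",p)[:2]: print(m,r["p"],r["box"],cv2.minAreaRect(poly(p,r["region"],11)))
E
```

```text
[ 455.93078346 -261.4615117   168.92888363] [ 3.14142892e+00 -2.38558191e-04  2.80164290e+00] 1.0025488908689035
W 0.86 [274.0, 225.6, 355.3, 244.6] ((497.846435546875, -275.78057861328125), (80.52409362792969, 19.870941162109375), 70.53143310546875)
S 0.67 [224.5, 236.9, 260.8, 254.6] ((500.13409423828125, -277.029296875), (81.614990234375, 24.209033966064453), 71.23680877685547)
T 0.82 [313.4, 177.6, 330.8, 193.7] ((572.5989990234375, -100.269775390625), (47.865516662597656, 54.30071258544922), 6.296894550323486)
```

{"method": "jog_arm", "body": {
  "motion": [
    [[-25,0,0],0],
    [[-45,0,20],0],
    [[-45,0,65],0],
    [[-45,0,100],0],
    [[-45,0,120],0]
  ]
}}

```text
t: 40.55
eef_pos: [497.7, -275.8, 46.5]
tcp_rot: [3.141, -0.003, 2.804]
ft_force: [0.3, -0.3, -0.3]
opening: 1.003
grip_force: 0.0
```

```bash
python3 - <<'E'
from h import *
W=read_camera("wrist");s=state(); print(s["eef_pos"],s["tcp_rot"])
for r in cut_out("scale_bar",W)[:1]: print(r["p"],r["box"],cv2.minAreaRect(poly(W,r["region"],6)))
E
```

```text
[ 497.03543586 -275.44109015   44.52949831] [ 3.13994659 -0.00533268  2.80334418]
0.92 [249.7, 228.8, 385.1, 258.2] ((498.33563232421875, -274.8271789550781), (81.16360473632812, 19.883785247802734), 71.7697982788086)
```

{"method": "jog_arm", "body": {
  "motion": [
    [[0,0,12],0],
    [[0,0,20],0],
    [[0,0,22],0],
    [[0,0,22],0],
    [[0,0,22],0]
  ]
}}

```text
t: 41.15
eef_pos: [498.7, -276.5, 27.6]
tcp_rot: [-3.141, 0.001, 2.804]
ft_force: [0.7, 0.1, -0.5]
opening: 0.999
grip_force: 0.0
```

{"method": "jog_arm", "body": {
  "motion": [
    [[0,0,0],0],
    [[0,0,0],0],
    [[0,0,0],0],
    [[0,0,0],0],
    [[0,0,0],0]
  ],
  "grip": 1
}}

```text
t: 41.65
eef_pos: [498.5, -276.5, 27.4]
tcp_rot: [3.142, 0.0, 2.804]
ft_force: [-1.6, 1.7, 3.8]
opening: 0.84
grip_force: 30.0
```

{"method": "jog_arm", "body": {
  "motion": [
    [[0,0,0],0],
    [[0,0,0],0],
    [[0,0,0],0]
  ]
}}

```text
t: 41.95
eef_pos: [498.5, -276.4, 27.4]
tcp_rot: [3.142, 0.0, 2.804]
ft_force: [-0.6, -0.0, 6.2]
opening: 0.837
grip_force: 30.0
```

{"method": "jog_arm", "body": {
  "motion": [
    [[0,0,-10],0],
    [[0,0,-40],0],
    [[0,0,-60],0],
    [[0,0,-60],0],
    [[0,0,-60],0]
  ]
}}

```text
t: 42.45
eef_pos: [498.4, -276.4, 87.3]
tcp_rot: [-3.141, 0.001, 2.804]
ft_force: [-0.2, 0.3, -0.6]
opening: 0.835
grip_force: 30.0
```

```bash
python3 - <<'E'
from h import *
W=read_camera("wrist");s=state(); print(s["eef_pos"],s["tcp_rot"],s["opening"],s["grip_force"])
for r in cut_out("scale_bar",W)[:1]: print(r["p"],r["box"],cv2.minAreaRect(poly(W,r["region"],s["eef_pos"][2]-21)))
E
```

```text
[ 498.15535954 -276.23396546   86.65621118] [ 3.14132319e+00 -5.98641838e-04  2.80375370e+00] 0.8352718665270887 29.999843537807465
0.86 [240.0, 240.9, 389.3, 271.5] ((497.6251525878906, -275.3903503417969), (80.82286834716797, 19.470661163330078), 70.75199890136719)
```

{"method": "jog_arm", "body": {
  "motion": [
    [[0,0,-45],0],
    [[0,0,-80],0],
    [[19,41,-80],0],
    [[38,83,-80],0],
    [[57,125,-80],0]
  ]
}}

```text
t: 43.05
eef_pos: [485.4, -138.2, 166.4]
tcp_rot: [3.141, -0.001, 2.803]
ft_force: [1.3, -0.3, -0.4]
opening: 0.838
grip_force: 30.0
```

{"method": "jog_arm", "body": {
  "motion": [
    [[18,41,0],0],
    [[36,82,0],0],
    [[55,122,0],-0.13],
    [[55,122,0],-0.26],
    [[55,122,0],-0.39]
  ]
}}

```text
t: 43.55
eef_pos: [474.2, -4.8, 166.3]
tcp_rot: [3.141, -0.002, -3.081]
ft_force: [-1.4, -0.3, -0.3]
opening: 0.836
grip_force: 30.0
```

{"method": "jog_arm", "body": {
  "motion": [
    [[0,0,0],-0.08],
    [[0,0,0],-0.08],
    [[0,0,0],-0.08],
    [[0,0,0],-0.08]
  ]
}}

```text
t: 43.95
eef_pos: [474.5, -6.4, 166.8]
tcp_rot: [3.141, -0.001, -3.012]
ft_force: [0.3, -0.2, -0.5]
opening: 0.836
grip_force: 30.0
```

```bash
python3 - <<'E'
from h import *
W=read_camera("wrist");s=state(); print(s["eef_pos"],s["tcp_rot"],s["opening"]); cv2.imwrite("pics/w14.png",W["img"])
for n,z in (("scale_bar",s["eef_pos"][2]-21),("saucer",17),("board",3)):
  for r in cut_out(n,W)[:1]:
    P=poly(W,r["region"],z); print(n,r["p"],r["box"],P.min(0),P.max(0),cv2.minAreaRect(P))
print(go(474.8,-6.4,170,3.275-2*np.pi))
E
```

```text
[474.57558139  -6.36796187 166.86622649] [ 3.14137717e+00 -4.37302513e-04 -3.01113578e+00] 0.8376092232620863
scale_bar 0.64 [240.4, 239.4, 393.2, 273.3] [459.33063  -46.390427] [488.77243   34.807915] ((473.9714050292969, -5.873516082763672), (19.41119956970215, 80.45863342285156), 7.539550304412842)
saucer 0.57 [255.5, 225.9, 375.2, 300.7] [502.38644  -34.304302] [522.34485  35.2908 ] ((510.4556579589844, -0.3044242858886719), (14.947921752929688, 70.10006713867188), 7.538730621337891)
board 0.61 [122.3, 133.4, 524.3, 359.4] [ 399.02927 -183.60185] [593.0981 190.0841] ((494.86614990234375, 4.0333251953125), (152.3704376220703, 362.4775085449219), 8.646960258483887)
(array([-1.67e-01, -7.70e-02, -2.95e+00, -2.00e-03]), 'j6', np.float64(-1.8549350706356809))
```

{"method": "jog_arm", "body": {
  "motion": [
    [[0,0,40],0],
    [[0,0,85],0],
    [[0,0,120],0],
    [[0,0,131],0],
    [[0,0,131],0]
  ]
}}

```text
t: 44.65
eef_pos: [474.2, -6.3, 35.3]
tcp_rot: [3.141, -0.002, -3.01]
ft_force: [1.1, 0.7, 0.9]
opening: 0.835
grip_force: 30.0
```

{"method": "jog_arm", "body": {
  "motion": [
    [[0,0,0],0],
    [[0,0,2],0],
    [[0,0,4],0],
    [[0,0,4],0],
    [[0,0,4],0]
  ]
}}

```text
t: 45.15
eef_pos: [474.8, -6.3, 32.5]
tcp_rot: [-3.141, 0.001, -3.009]
ft_force: [0.5, 0.3, 0.8]
opening: 0.831
grip_force: 30.0
```

```bash
python3 - <<'E'
from h import *
W=read_camera("wrist");s=state(); print(s["eef_pos"],s["tcp_rot"],s["ft_force"])
E
```

```text
[474.75428413  -6.26038417  32.43133382] [-3.14150690e+00  5.33944425e-04 -3.00933321e+00] [ 0.01256195  0.23420457 -0.73557766]
```

Lower the last 2 mm, release, then back off to leave a clear view.

{"method": "jog_arm", "body": {
  "motion": [
    [[0,0,1],0],
    [[0,0,2],0],
    [[0,0,2],0],
    [[0,0,2],0]
  ]
}}

```text
t: 45.6
eef_pos: [474.7, -6.3, 30.3]
tcp_rot: [3.142, 0.0, -3.009]
ft_force: [-1.0, 0.9, 5.2]
opening: 0.84
grip_force: 30.0
```

{"method": "jog_arm", "body": {
  "motion": [
    [[0,0,0],0],
    [[0,0,0],0],
    [[0,0,0],0],
    [[0,0,0],0],
    [[0,0,0],0]
  ],
  "grip": 0
}}

```text
t: 46.1
eef_pos: [474.6, -6.3, 30.1]
tcp_rot: [3.141, -0.0, -3.009]
ft_force: [0.0, 0.3, 0.2]
opening: 0.998
grip_force: 0.0
```

{"method": "jog_arm", "body": {
  "motion": [
    [[0,0,-20],0],
    [[0,0,-60],0],
    [[0,0,-105],0],
    [[0,0,-150],0],
    [[0,0,-180],0]
  ]
}}

```text
t: 46.6
eef_pos: [474.8, -6.3, 213.1]
tcp_rot: [-3.141, 0.003, -3.009]
ft_force: [0.4, -0.4, -1.0]
opening: 1.002
grip_force: 0.0
```

{"method": "jog_arm", "body": {
  "motion": [
    [[0,-50,0],0],
    [[0,-100,0],0],
    [[0,-150,0],0],
    [[0,-200,0],0],
    [[0,-250,0],0]
  ]
}}

```text
t: 47.1
eef_pos: [507.4, -256.1, 210.1]
tcp_rot: [3.141, 0.0, -3.009]
ft_force: [0.9, 0.3, 0.2]
opening: 0.999
grip_force: 0.0
```

{"method": "jog_arm", "body": {
  "motion": [
    [[0,-50,0],0],
    [[0,-100,0],0],
    [[0,-150,0],0],
    [[0,-200,0],0],
    [[0,-200,0],0]
  ]
}}

```text
t: 47.6
eef_pos: [533.3, -457.5, 208.7]
tcp_rot: [-3.141, -0.0, -3.013]
ft_force: [-0.0, -0.5, -0.5]
opening: 0.999
grip_force: 0.0
```

```bash
python3 - <<'E'
from h import *
s=state(); print(s["eef_pos"],s["opening"])
T=read_camera("top");S=read_camera("scene")
o=np.zeros((600,560,3),np.uint8); o[:276,:560]=cv2.resize(T["img"][138:254,140:370],(560,282))[:276]; o[280:600,:560]=cv2.resize(S["img"][100:260,230:510],None,fx=2,fy=2); cv2.imwrite("pics/fin.png",o)
for p,m in((T,"T"),(S,"S")):
 for n,z in(("saucer",17),("cup",58),("pot",53),("lid",56),("sherd",12),("scale_bar",9),("board",3)):
  for r in cut_out(n,p)[:3]:
    P=poly(p,r["region"],z); c,w,a=cv2.minAreaRect(P)
    if r["p"]>.3 and 350<c[0]<650 and abs(c[1])<330: print(m,n,round(r["p"],2),np.round(c,1),np.round(w,1),round(a,1))
E
```

```text
[ 533.25935516 -457.54811737  208.74327557] 0.9990814680472778
T saucer 0.91 [558.3   4.9] [113.6 111.2] 88.5
T cup 0.56 [558.9   2.6] [60.8 63.8] 50.8
T pot 0.44 [537.5   7.2] [235.9 352.7] 8.1
T lid 0.61 [545.6 111.1] [62.5 61.8] 43.6
T sherd 0.68 [ 572.7 -100.7] [51.3 59.8] 8.0
T scale_bar 0.67 [474.1  -7.3] [16.8 79.4] 7.9
T board 0.81 [541.1   9.7] [240.6 361.1] 7.7
T board 0.41 [474.8  -5.5] [16.2 77.9] 9.0
S saucer 0.83 [566.2  -0.9] [111.1  96.2] 43.2
S cup 0.89 [575.9 -16.8] [ 58.6 103.9] 40.0
S pot 0.57 [574.   72.9] [58.5 65.9] 36.7
S lid 0.85 [544.3 114.2] [62.  66.1] 39.8
S sherd 0.82 [575.4 -96.2] [49.2 67.8] 5.3
S scale_bar 0.56 [475.3  -8.6] [18.5 83.4] 8.5
S board 0.69 [542.4   8.2] [243.3 363.8] 7.3
```

View pics/fin.png

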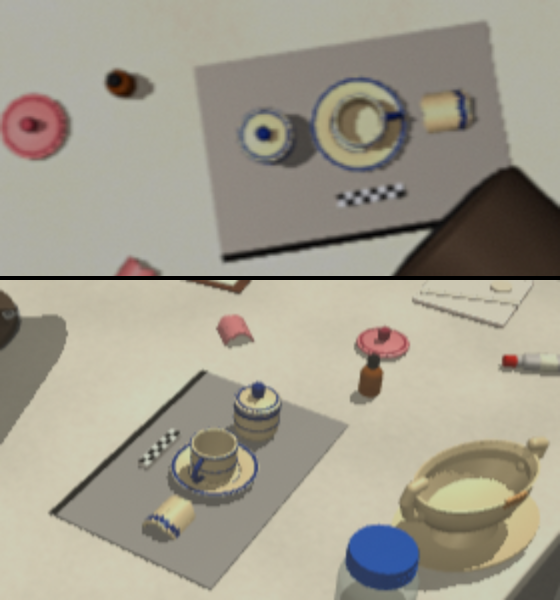

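The final view shows every piece where it was asked for, with gaps of 18–20 mm by the top camera, and the pink pieces and bottle where they were.

```bash
python3 -c "
from cell import *
print(job_done())"
```

```text
the job is handed in; nothing more can be done
None
```

I've set out the china as asked and handed the job in at about 48 s: the cup is in the saucer with its handle to the right, and the lidded pot, sherd and scale bar each sit about 18–20 mm from the saucer's edge. Nothing was dropped, and the pink pieces and amber bottle were not touched.

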